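# Clamp a glued lid in the bench screw press with its loose crank

## Task

Clamp the freshly glued oak lid in the bench screw press: fit the loose crank squarely and fully home on the square end of the press spindle, easing it on without force, and wind it clockwise until the pad bears firmly on the lid, stopping once the handle takes about 8 N, roughly twice its running pull (towards 18 N the work is crushed). Then lift the crank off and stand it upright on the bare worktop, set down and not dropped, well clear of the press, and leave everything else where it is.

Things in the scene. Friction and masses are not known exactly. Their poses are not given: they have to be found in the camera images.
- press: fixed C-frame screw press, green-grey iron. Origin on the worktop below the vertical spindle axis; +x to its back, where the spine is; open in front and at the sides. Base 180 x 116 x 16 mm, 70 mm of it before the axis; head 62 mm wide, its top 144 mm up, runs from spindle to spine; only spindle, collar and a bolt head (150 mm) rise higher. On the bed a round lid, 100 mm, about 20 mm thick, exact height unknown
- spindle_seat (a point): centre of the collar where the crank's hub comes to rest, 152 mm above the worktop, on the spindle axis; turns with the spindle, x and y along the flats of its square, z up. The steel square, 18 x 18 mm, stands 24 mm above this point, its top 2.5 mm tapered to 14.4 mm. The spindle stays at its height
- pad_disc (a point): centre of the underside of the pad's steel disc (72 mm, 10 mm rubber facing below it), on the spindle axis; z up. A clockwise turn (from above) lowers it 6 mm. The spindle runs at 0.3 N m (0.4 turned fast) until the rubber meets the lid, 0.25 to 0.8 turn after the start; then the torque grows by 0.8 N m per radian. Let go, it eases back up to 1 rad to where friction holds it, still clamped
- crank_hub (a point): centre of the loose crank's hub, 18 mm above its underside. Dark steel, 0.44 kg, stands on the hub, handle up. Hub a 36 mm cube; x along the arm to the handle, z up. The arm (16 mm wide) leaves the +x face 19 to 28 mm above the underside; grip the two bare faces across y (36 mm), 20 to 34 mm above the underside. Fully home, it lies 18 mm above spindle_seat
- crank_socket (a point): centre of the socket's mouth in the hub's underside, axes as crank_hub. Square blind socket 19.6 x 19.6 mm, 26 mm deep, mouth chamfered 1.8 mm, sides parallel to the hub's: 0.8 mm play a side on the spindle, fits in four positions a quarter turn apart. Fully home, the underside lies on the collar and this point on spindle_seat
- crank_handle (a point): middle of the upright handle, a wooden grip of 23 mm diameter that spins freely on its pin, 80 mm from the hub's axis along the arm, 30 to 77 mm above the hub's underside; this point 58 mm above it (40 above crank_hub). Pull here square to the arm: running 4 N, firm 7 to 10 N; after a brisk stop the static friction can hide up to 3.5 N, so feel it in small slow steps
- nail_tin: open tin of nails, 74 mm across, 61 mm high, loose on the worktop, not part of the job. Origin at its underside
- whetstone: grey oil stone, 48 x 152 x 24 mm, loose on the worktop, not part of the job. Origin at its underside
- block_plane: iron block plane, 46 x 152 x 59 mm, loose on the worktop, not part of the job. Origin at its underside
- barrel_tap: brass barrel tap, 33 x 104 x 47 mm, loose on the worktop, not part of the job. Origin at its underside
- funnel: aluminium funnel on its mouth, 92 mm across, 90 mm high, loose on the worktop, not part of the job. Origin at its underside
- scraper: scraper with a wooden handle, 55 x 187 x 27 mm, loose on the worktop, not part of the job. Origin at its underside
- bench_vice: vice screwed to the worktop to the right of the press, fixed, about 200 x 105 mm, 110 mm high; not part of the job

How it is judged:
By the outcome, as a careful person would: the job done as asked, in the order asked, and still so for the second after the job is handed in, with the robot touching nothing.
It also fails if it takes over 72 s, if anything falls off the work surface, if the arm or the gripper's body presses on something with over 40 N, if the wrist force passes 120 N, or if a joint passes its speed limit or range.

## Robot

A 6-joint arm with a two-finger parallel gripper is mounted at the origin on a cart in front of the work surface, level with it; the furniture and walls round the work are solid. World frame = base frame: x ahead of the robot, y to its left, z up, the work surface at z = 0. Lengths are in m, angles in degrees, forces in N, time in s.
With the tool pointing down it reaches from about 0.25 to 0.775 m from the base axis. Payload 8.9 kg.
Tool frame: the origin (TCP) lies at the very end of the fingers, on their centre line; the grasp point (between the pads) lies 19 mm behind it; y points along the fingers, z is the direction in which the jaws open and shut, and the axes are right-handed (so a half turn about y gives the same grasp; the last joint's range is limited). The gripper opens to 85 mm and grips with 20 to 120 N. Pads are 22 mm wide; open, the fingers measure 114 mm over their backs; the gripper's body (76 mm by 85 mm) begins 54 mm behind the grasp point. The pads swing forward as they close: fully open they stand 13 mm farther back than shut.
Start: joints at [64.956, 16.656, -8.789, 64.555, 0, 82.019], TCP at [0.154, 0.502, 0.231] pointing down, gripper open.
Joint ranges: [-144.48, 144.48], [-52.06, 99.96], [-74.48, 78.29], [-112.23, 115.85], [-86.99, 84.42], [-180, 180]. Speed limits (degrees/s): [127.2, 127.2, 159.86, 180, 180, 180].

## Interface

Orientations are given as [roll, pitch, yaw] about the fixed x, y, z axes, in that order (R = Rz(yaw) Ry(pitch) Rx(roll)).
In Python, from plant import r gives the robot as it stands.
- The arm moves only by the tool drive_tool, never from a script. Its argument "steps" is a list of rows, each an object with "hand": the closure, from 0 (fully open) to 1 (shut); "offset": the shift along the tool's x, y, z in cm, a list of three; "yaw": the turn about the tool's y in rad. In form: [{"hand": hand, "offset": [dx, dy, dz], "yaw": yaw}, ...]. A call has 1 to 20 rows; each row is the pose to reach, as a shift and turn from the pose commanded when the call began, along the tool's axes at that moment; what a row does not reach only later rows make up. A row lasts 1/12 s, in which the tool goes at most 41.7 mm and 7.16 degrees, less where a joint would pass 70% of its speed; a pose out of reach is approached as far as the arm can. A call with a gripper value outside its range is refused whole. The fingers move at their own pace and stop on an object; "newtons" is the grip in N (left out, the last holds). Time passes only in rows, so rows that repeat a pose let the fingers close. It gives the time, the measured TCP pose, the force and the opening at its end, in the units of the state.
- r.get_obs(): the state, without advancing time (a new reading comes with each control period).
- r.read_camera(name): name is "scene" or "top" or "wrist"; returns the picture (480x640x3 uint8, blue, green, red); there is no depth.
- r.get_calibration(name): a dict with "fx", "fy", "cx", "cy" (pixels), "pose" (4x4, takes a point from camera to world coordinates). Camera axes: x right, y down, z forward; pixel columns grow to the right and rows downward; lengths in m; the calibration is good to about 2 mm. A picture is of the moment at which its call begins: read the wrist's pose just before it. get_calibration takes no time and is no camera call; for the wrist camera it gives the pose at the moment of the call.
- r.hand_in(): hands the job in, once; it reports no verdict.
The state is a dict: "t": time; "joint_pos": joint angles; "dq": joint speeds; "tau": joint torques, N m; "tool_pos": TCP position; "orientation": TCP orientation; "force": force on the tool from outside, world axes, zero at the start; "torque": the same for the moment, N m; "gripper_width": opening from 0.0 (shut) to 1.0 (fully open).
Only numpy, scipy, OpenCV 4.12 (cv2) and the standard library are available. Lean on these libraries where they do the work, as an engineer would, in place of code of your own. Each camera call takes 0.05 s, during which the arm holds its last target.

## Working session

There is one attempt and no reset: what is moved stays moved. The work goes in short steps, Python scripts to look and compute and a tool call to move; the robot and the scene stay as the last step left them, time stands still between calls to the robot, and variables do not carry over. Pictures are saved under pics/ and viewed, and the job is handed in when it is done.

Besides the shell and the picture viewer there is one more tool, called by a JSON object that holds its "op" and its "data", one argument or row to a line. drive_tool: Moves the arm, as the interface text tells. Its arguments: {"type":"object","properties":{"steps":{"type":"array"},"newtons":{"type":"number"}},"required":["steps"]}

```bash
ls; mkdir -p pics; python3 - <<'E'
from plant import r
import cv2, numpy as np
np.set_printoptions(precision=4,suppress=True)
o=r.get_obs()
for k,v in o.items(): print(k,np.round(v,4))
for n in ["scene","top","wrist"]:
    c=r.get_calibration(n); print(n,c['fx'],c['fy'],c['cx'],c['cy']); print(np.array(c['pose']))
    cv2.imwrite(f"pics/{n}0.png",r.read_camera(n))
E
```

```text
pics
t 0.0
joint_pos [64.9544 16.6888 -8.8311 64.5553 -0.0014 82.0195]
dq [ 0.0261 -0.0216  0.0029 -0.0484 -0.055   0.0129]
tau [ -0.0032 -53.7138  33.1376   0.0159  -0.0004   0.    ]
tool_pos [0.1539 0.5015 0.2307]
orientation [-90.0747   0.009  -17.0651]
force [ 0.1997 -0.1178  0.2186]
torque [0.0056 0.0159 0.0209]
gripper_width 0.999
scene 534.9696188464923 534.9696188464923 312.58355534767065 238.34844631568942
[[ 0.689  -0.5062  0.5187 -0.0251]
 [-0.7245 -0.4617  0.5118 -0.1959]
 [-0.0196 -0.7284 -0.6849  0.8136]
 [ 0.      0.      0.      1.    ]]
top 510.6129624408935 510.6129624408935 320.3698141820678 243.84159400105858
[[-0.4043 -0.8733  0.2718  0.2754]
 [-0.9146  0.3851 -0.1231  0.4704]
 [ 0.0029 -0.2983 -0.9545  0.9374]
 [ 0.      0.      0.      1.    ]]
wrist 354.75358145321474 354.75358145321474 316.3644030251363 237.9187188641154
[[ 0.2937  0.9228  0.2492  0.0919]
 [ 0.9559 -0.2833 -0.0776  0.5207]
 [-0.001   0.261  -0.9653  0.3738]
 [ 0.      0.      0.      1.    ]]
```

View pics/scene0.png

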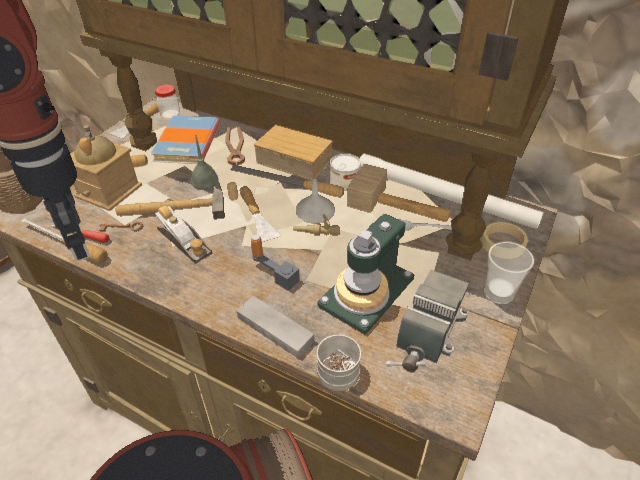

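View pics/top0.png

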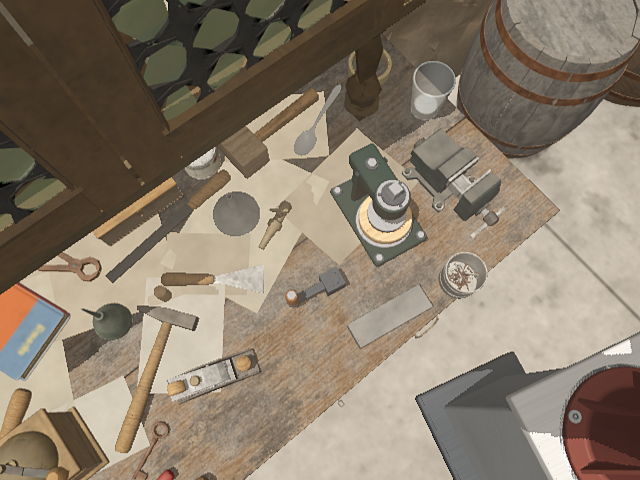

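View pics/wrist0.png

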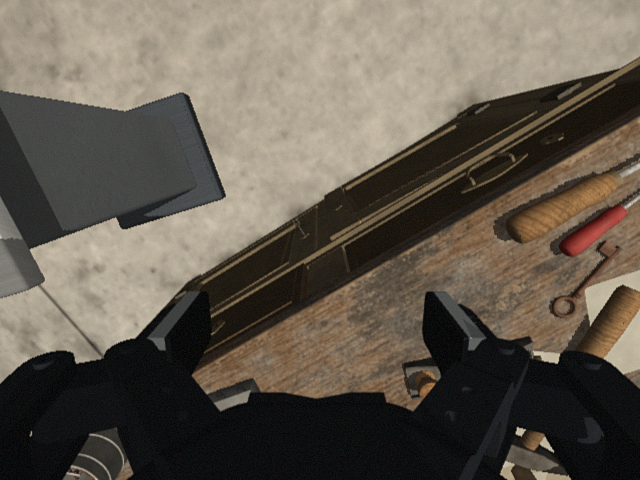

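The scene view shows the crank at hub (287,274) and handle (257,247), with the press at (370,270). In the top view the hub is near (333,279), the handle near (292,297) and the spindle near (393,190). I'll zoom in on these.

```bash
python3 - <<'E'
import cv2
t=cv2.imread('pics/top0.png'); s=cv2.imread('pics/scene0.png')
a=cv2.resize(t[140:320,270:440],None,fx=4.4,fy=3.3*4.4/4.4,interpolation=cv2.INTER_CUBIC)
a=cv2.resize(t[170:320,270:450],None,fx=4,fy=4,interpolation=cv2.INTER_CUBIC); cv2.imwrite('pics/top0z.png',a)
a=cv2.resize(s[210:340,235:425],None,fx=4,fy=4,interpolation=cv2.INTER_CUBIC); cv2.imwrite('pics/scene0z.png',a)
E
```

```text
(no output)
```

View pics/top0z.png

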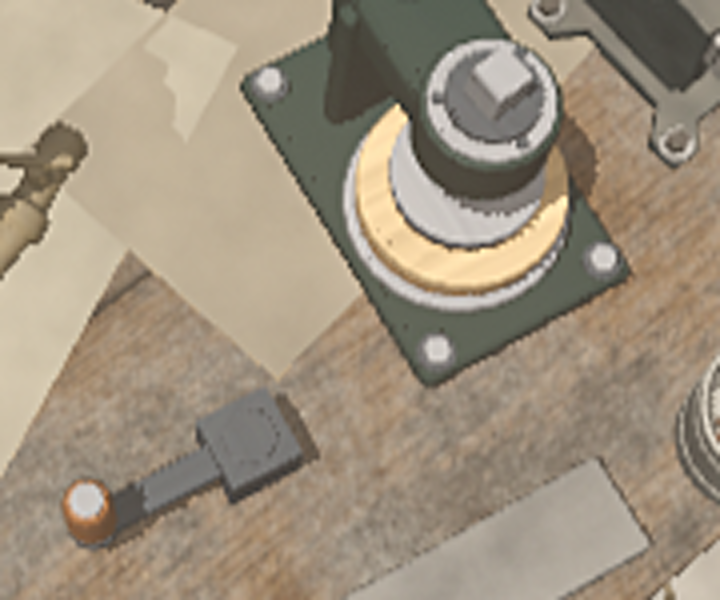

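View pics/scene0z.png

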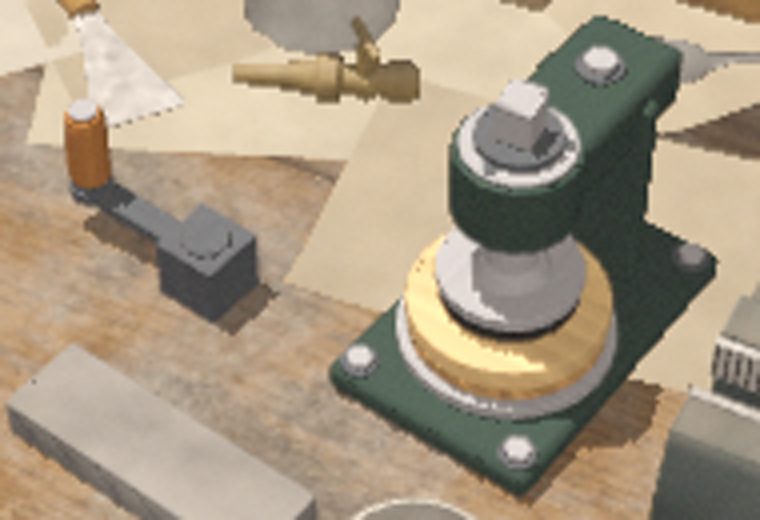

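```bash
cat > h.py <<'E'
import numpy as np, cv2
np.set_printoptions(precision=4,suppress=True)
from plant import r
from scipy.spatial.transform import Rotation as R
def cal(n):
    c=r.get_calibration(n); return c['fx'],c['fy'],c['cx'],c['cy'],np.array(c['pose'])
def ray(c,u,v):
    fx,fy,cx,cy,P=c; d=P[:3,:3]@np.array([(u-cx)/fx,(v-cy)/fy,1]); return P[:3,3],d/np.linalg.norm(d)
def onz(c,u,v,z):
    o,d=ray(c,u,v); return o+d*(z-o[2])/d[2]
def tri(rays):
    A=0;b=0
    for o,d in rays:
        M=np.eye(3)-np.outer(d,d);A=A+M;b=b+M@o
    x=np.linalg.solve(A,b); return x,[np.linalg.norm((np.eye(3)-np.outer(d,d))@(x-o)) for o,d in rays]
def proj(c,p):
    fx,fy,cx,cy,P=c; q=np.linalg.inv(P)@np.append(p,1); return np.array([fx*q[0]/q[2]+cx,fy*q[1]/q[2]+cy])
def toolR():
    return R.from_euler('xyz',r.get_obs()['orientation'],degrees=True).as_matrix()
E
python3 - <<'E'
from h import *
t=cal('top'); s=cal('scene')
T=lambda x,y:(270+x/4,170+y/4); S=lambda x,y:(235+x/4,210+y/4)
print('hub top corners (top)');
P=[onz(t,*T(*q),.036) for q in [(197,433),(265,390),(304,450),(230,488)]]; print(np.array(P), np.mean(P,0))
P=[onz(s,*S(*q),.036) for q in [(160,245),(205,205),(257,237),(210,278)]]; print(np.array(P), np.mean(P,0))
print('handle top',onz(t,*T(88,495),.079),onz(s,*S(83,108),.079),tri([ray(t,*T(88,495)),ray(s,*S(83,108))]))
P=[onz(t,*T(*q),.176) for q in [(472,72),(500,50),(535,78),(507,100)]]; print('sq',np.array(P), np.mean(P,0))
P=[onz(s,*S(*q),.176) for q in [(498,103),(515,82),(549,93),(533,115)]]; print('sq',np.array(P), np.mean(P,0))
P=[onz(t,*T(*q),.016) for q in [(430,383),(628,270),(243,83)]]; print('base',np.array(P))
print('collar ring',onz(t,*T(500,98),.152),onz(s,*S(521,140),.152))
print(tri([ray(t,*T(504,75)),ray(s,*S(524,99))]))
E
```

```text
hub top corners (top)
[[0.4732 0.3824 0.036 ]
 [0.4791 0.3459 0.036 ]
 [0.4465 0.3413 0.036 ]
 [0.444  0.3791 0.036 ]] [0.4607 0.3622 0.036 ]
[[0.4438 0.3746 0.036 ]
 [0.4785 0.378  0.036 ]
 [0.4804 0.3427 0.036 ]
 [0.4451 0.3403 0.036 ]] [0.4619 0.3589 0.036 ]
handle top [0.4577 0.4402 0.079 ] [0.4569 0.4405 0.079 ] (array([0.4573, 0.4404, 0.0791]), [np.float64(0.00044594921400234396), np.float64(0.0004459492140024059)])
sq [[0.5347 0.2338 0.176 ]
 [0.5388 0.2191 0.176 ]
 [0.522  0.2116 0.176 ]
 [0.518  0.2263 0.176 ]] [0.5284 0.2227 0.176 ]
sq [[0.5178 0.2247 0.176 ]
 [0.5332 0.2278 0.176 ]
 [0.5377 0.2123 0.176 ]
 [0.5221 0.2086 0.176 ]] [0.5277 0.2183 0.176 ]
base [[0.4556 0.2713 0.016 ]
 [0.4676 0.1612 0.016 ]
 [0.629  0.289  0.016 ]]
collar ring [0.5276 0.2208 0.152 ] [0.5266 0.2175 0.152 ]
(array([0.5303, 0.2208, 0.1718]), [np.float64(0.0006579810144778583), np.float64(0.0006579810144778425)])
```

```bash
python3 - <<'E'
from h import *
t=cal('top'); s=cal('scene')
def plane(c,a,b):
    o,d1=ray(c,*a); o,d2=ray(c,*b); n=np.cross(d1,d2); n/=np.linalg.norm(n); return n,n@o
a=plane(s,(90,52),(430,145)); b=plane(t,(0,285),(425,3))
d=np.cross(a[0],b[0]); d/=np.linalg.norm(d)
for y in [0,.1,.2,.3,.4,.6]:
    A=np.array([a[0],b[0],[0,1,0]]); print(np.linalg.solve(A,[a[1],b[1],y]))
# posts: bottom of right post on table
print('post',onz(s,468,250,0),onz(s,140,150,0)); print('bench front corner',onz(s,475,453,0), onz(s,5,210,0))
for n,q in [('tin',(340,385)),('stone',(275,330)),('glass',(500,300))]: print(n,onz(s,*q,0))
E
```

```text
[0.7981 0.     0.248 ]
[0.7731 0.1    0.248 ]
[0.748 0.2   0.248]
[0.723 0.3   0.248]
[0.698 0.4   0.248]
[0.6479 0.6    0.248 ]
post [0.7901 0.1396 0.    ] [0.5287 1.0018 0.    ]
bench front corner [ 0.4092 -0.1077  0.    ] [0.1662 1.0249 0.    ]
tin [0.3564 0.1239 0.    ]
stone [0.361  0.2909 0.    ]
glass [0.711  0.0189 0.    ]
```

{"op": "drive_tool", "data": {
  "steps": [
    {"hand": 0,"offset": [4,0.5,-0.5],"yaw": -0.12},
    {"hand": 0,"offset": [8,2,-1],"yaw": -0.24},
    {"hand": 0,"offset": [12,3,-2],"yaw": -0.36},
    {"hand": 0,"offset": [16,4,-3],"yaw": -0.48},
    {"hand": 0,"offset": [20,5,-3],"yaw": -0.6},
    {"hand": 0,"offset": [24,6,-4],"yaw": -0.72},
    {"hand": 0,"offset": [28,7,-4],"yaw": -0.84},
    {"hand": 0,"offset": [31,7.1,-4.5],"yaw": -0.96},
    {"hand": 0,"offset": [33,7.1,-4.6],"yaw": -1.08},
    {"hand": 0,"offset": [33.5,7.1,-4.6],"yaw": -1.2},
    {"hand": 0,"offset": [33.5,7.1,-4.6],"yaw": -1.32},
    {"hand": 0,"offset": [33.5,7.1,-4.6],"yaw": -1.44},
    {"hand": 0,"offset": [33.5,7.1,-4.6],"yaw": -1.56},
    {"hand": 0,"offset": [33.5,7.1,-4.6],"yaw": -1.68},
    {"hand": 0,"offset": [33.5,7.1,-4.6],"yaw": -1.8},
    {"hand": 0,"offset": [33.5,7.1,-4.6],"yaw": -1.92},
    {"hand": 0,"offset": [33.5,7.1,-4.6],"yaw": -1.92},
    {"hand": 0,"offset": [33.5,7.1,-4.6],"yaw": -1.92}
  ]
}}

```text
t: 1.65
tool_pos: [0.4607, 0.3595, 0.1601]
orientation: [-90.0, 0.0, 92.7]
force: [0.5, 0.2, 0.0]
gripper_width: 1.001
```

```bash
cat > w.py <<'E'
from h import *
import sys
o=r.get_obs(); c=cal('wrist'); im=r.read_camera('wrist'); n=sys.argv[1]
cv2.imwrite(f'pics/{n}.png',im); np.savez(f'pics/{n}.npz',K=c[:4],P=c[4],tp=o['tool_pos'],ori=o['orientation'])
print(o['t'],np.round(o['tool_pos'],4),np.round(o['orientation'],2),np.round(o['force'],2),o['gripper_width'],np.round(o['joint_pos'],1))
E
python3 w.py w1
```

```text
1.65 [0.4607 0.3595 0.1601] [-89.98   0.01  92.72] [0.51 0.2  0.  ] 1.0008182093551774 [ 30.8  25.7  -6.3  58.   -0.  -61.9]
```

View pics/w1.png

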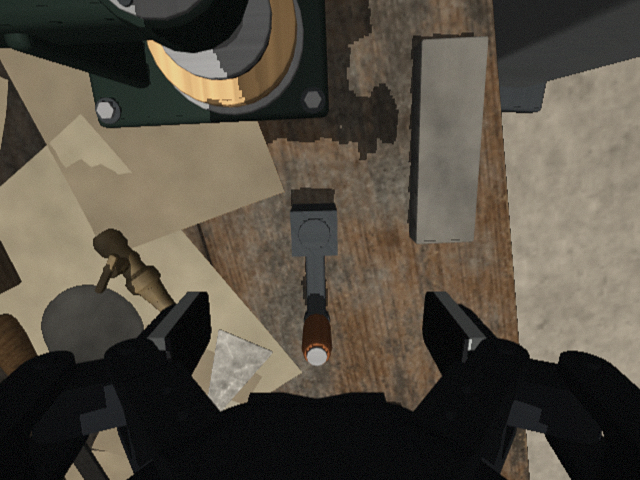

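The wrist view shows the hub top face at about (292–336, 210–255), the arm running down to the handle top at (317,355), and both fingers well clear on either side.

```bash
python3 - <<'E'
from h import *
d=np.load('pics/w1.npz'); c=(*d['K'],d['P']); im=cv2.imread('pics/w1.png')
z=cv2.resize(im[190:270,270:360],None,fx=7,fy=7,interpolation=cv2.INTER_CUBIC); cv2.imwrite('pics/w1z.png',z)
g=cv2.cvtColor(im,cv2.COLOR_BGR2GRAY)
print(g[232,285:345]); print(g[198:268,300]); print(im[232,300],im[206,310])
E
```

```text
[ 99  99 100 100 104 103  73  71  76  72  72  73  72  59  72  74  77  75
  72  70  74  74  77  69  74  70  74  70  77  73  75  72  74  76  78  74
  70  75  73  71  75  74  72  75  59  73  77  70  72  72  72  79  92  96
  95  99 102 110  92  80]
[49 48 45 44 42 32 24 19 17 21 24 14 23 45 69 77 73 72 74 74 74 72 78 75
 68 74 74 52 38 52 65 72 79 75 74 76 69 75 72 74 75 69 62 65 68 68 74 75
 75 77 77 76 76 77 71 77 70 76 78 79 90 87 87 82 82 87 88 88 85 87]
[77 75 72] [18 19 16]
```

View pics/w1z.png

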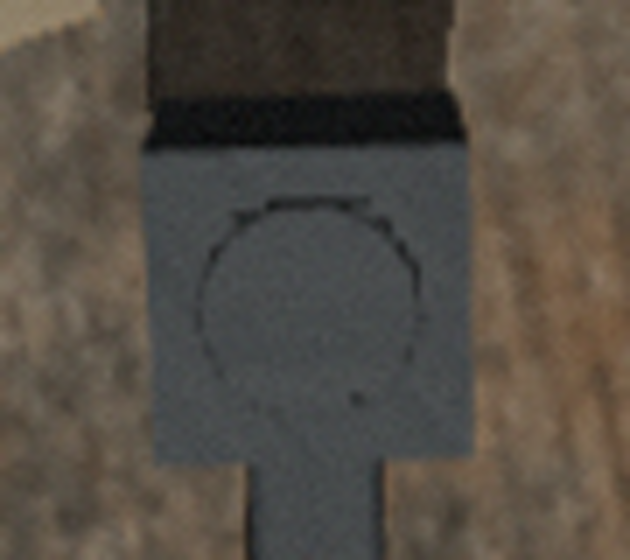

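```bash
python3 - <<'E'
from h import *
d=np.load('pics/w1.npz'); c=(*d['K'],d['P'])
q=[(141,148),(468,142),(475,457),(155,464)]
P=np.array([onz(c,270+(x+.5)/7-.5,190+(y+.5)/7-.5,.036) for x,y in q]); print(P,P.mean(0))
for i in range(4):
    e=P[(i+1)%4]-P[i]; print(np.linalg.norm(e),np.degrees(np.arctan2(e[1],e[0])))
h=onz(c,317,355,.0785); print('handle',h, h-P.mean(0), np.degrees(np.arctan2(*(h-P.mean(0))[1::-1])))
Rt=R.from_euler('xyz',d['ori'],degrees=True).as_matrix()
print('hub in tool',Rt.T@(P.mean(0)-d['tp']))
E
```

```text
[[0.4828 0.3449 0.036 ]
 [0.4472 0.3426 0.036 ]
 [0.4441 0.3785 0.036 ]
 [0.4802 0.381  0.036 ]] [0.4636 0.3618 0.036 ]
0.03568032392373761 -176.22089950957815
0.0360576092196532 94.80253063128075
0.03612803591377787 4.032752329410819
0.03621233167062313 -85.9097123030731
handle [0.4573 0.4411 0.0785] [-0.0062  0.0794  0.0425] 94.47412528020853
hub in tool [ 0.0021  0.1241 -0.003 ]
```

{"op": "drive_tool", "data": {
  "steps": [
    {"hand": 0,"offset": [0.2,2,-0.3],"yaw": -0.026},
    {"hand": 0,"offset": [0.2,5,-0.3],"yaw": -0.026},
    {"hand": 0,"offset": [0.2,8,-0.3],"yaw": -0.026},
    {"hand": 0,"offset": [0.2,11,-0.3],"yaw": -0.026},
    {"hand": 0,"offset": [0.2,13.5,-0.3],"yaw": -0.026},
    {"hand": 0,"offset": [0.2,14.8,-0.3],"yaw": -0.026},
    {"hand": 0,"offset": [0.2,15.4,-0.3],"yaw": -0.026},
    {"hand": 0,"offset": [0.2,15.4,-0.3],"yaw": -0.026}
  ]
}}

```text
t: 2.37
tool_pos: [0.4628, 0.3612, 0.005]
orientation: [-89.9, 0.1, 94.3]
force: [-0.5, 0.1, 0.1]
gripper_width: 0.999
```

{"op": "drive_tool", "data": {
  "steps": [
    {"hand": 1,"offset": [0,0,0],"yaw": 0},
    {"hand": 1,"offset": [0,0,0],"yaw": 0},
    {"hand": 1,"offset": [0,0,0],"yaw": 0},
    {"hand": 1,"offset": [0,0,0],"yaw": 0},
    {"hand": 1,"offset": [0,0,0],"yaw": 0},
    {"hand": 1,"offset": [0,0,0],"yaw": 0},
    {"hand": 1,"offset": [0,0,0],"yaw": 0},
    {"hand": 1,"offset": [0,0,0],"yaw": 0}
  ],
  "newtons": 50
}}

```text
t: 3.03
tool_pos: [0.4641, 0.3621, 0.0074]
orientation: [-90.1, -0.0, 94.4]
force: [-2.2, -0.7, 7.0]
gripper_width: 0.408
```

```bash
python3 w.py w2
```

```text
3.0333 [0.4641 0.3621 0.0074] [-90.07  -0.04  94.43] [-2.16 -0.69  7.03] 0.4078259600078553 [ 30.8  35.4 -15.8  38.8   0.  -63.6]
```

View pics/w2.png

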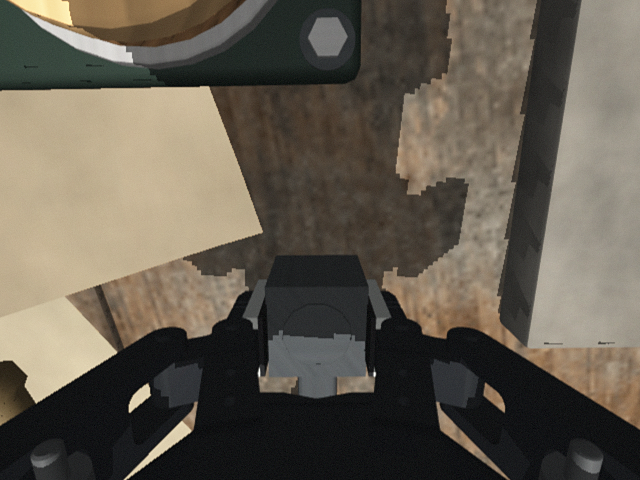

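The hub is held: opening 0.41, about 35 mm, and it is centred between the pads. I'll lift it, swing it round and carry it towards the spindle.

{"op": "drive_tool", "data": {
  "steps": [
    {"hand": 1,"offset": [0,-0.5,0],"yaw": 0},
    {"hand": 1,"offset": [0,-2,0],"yaw": 0},
    {"hand": 1,"offset": [0,-4.5,0],"yaw": 0},
    {"hand": 1,"offset": [0,-7,0],"yaw": 0.06},
    {"hand": 1,"offset": [0,-9.5,0],"yaw": 0.18},
    {"hand": 1,"offset": [0,-12,0],"yaw": 0.3},
    {"hand": 1,"offset": [0,-14.5,0],"yaw": 0.42},
    {"hand": 1,"offset": [0,-17,0],"yaw": 0.54},
    {"hand": 1,"offset": [0,-19.5,0],"yaw": 0.66},
    {"hand": 1,"offset": [-0.5,-21.5,-0.2],"yaw": 0.78},
    {"hand": 1,"offset": [-1.5,-22.3,-0.5],"yaw": 0.9},
    {"hand": 1,"offset": [-3,-22.3,-1],"yaw": 1.02},
    {"hand": 1,"offset": [-4.5,-22.3,-1.5],"yaw": 1.14},
    {"hand": 1,"offset": [-6,-22.3,-2],"yaw": 1.26},
    {"hand": 1,"offset": [-7.5,-22.3,-2.5],"yaw": 1.38},
    {"hand": 1,"offset": [-9,-22.3,-3],"yaw": 1.5},
    {"hand": 1,"offset": [-10.5,-22.3,-3.5],"yaw": 1.62},
    {"hand": 1,"offset": [-12,-22.3,-4],"yaw": 1.74},
    {"hand": 1,"offset": [-13,-22.3,-4.3],"yaw": 1.84},
    {"hand": 1,"offset": [-13.5,-22.3,-4.5],"yaw": 1.9}
  ]
}}

```text
t: 4.75
tool_pos: [0.5189, 0.2291, 0.2292]
orientation: [-90.1, 0.0, -14.8]
force: [0.4, 0.8, -4.7]
gripper_width: 0.412
```

```bash
python3 - <<'E'
from h import *
o=r.get_obs(); T=toolR(); print(o['t'],np.array(o['tool_pos']),np.array(o['orientation']),np.array(o['force']),o['gripper_width'])
print(T.T@(np.array([.541,.172,.23])-o['tool_pos']))
cv2.imwrite('pics/s2.png',r.read_camera('scene'))
E
```

```text
4.75 [0.5189 0.2291 0.2292] [-90.0555   0.04   -14.8273] [ 0.3887  0.7747 -4.6846] 0.41170065393449734
[ 0.036  -0.0008 -0.0495]
```

View pics/s2.png

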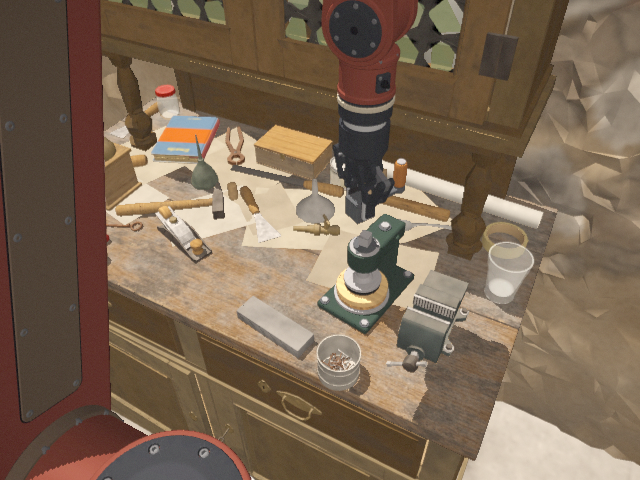

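The crank is held and swinging round, with its handle at about (400,173). Now the rest of the turn, to the viewing pose beside the spindle.

{"op": "drive_tool", "data": {
  "steps": [
    {"hand": 1,"offset": [0.5,0,-0.7],"yaw": 0.1},
    {"hand": 1,"offset": [1,0,-1.4],"yaw": 0.22},
    {"hand": 1,"offset": [1.5,0,-2.1],"yaw": 0.34},
    {"hand": 1,"offset": [2,0,-2.8],"yaw": 0.46},
    {"hand": 1,"offset": [2.5,0,-3.5],"yaw": 0.58},
    {"hand": 1,"offset": [3,0,-4.2],"yaw": 0.7},
    {"hand": 1,"offset": [3.4,0,-4.8],"yaw": 0.82},
    {"hand": 1,"offset": [3.6,0,-5],"yaw": 0.94},
    {"hand": 1,"offset": [3.6,0,-5],"yaw": 1.02},
    {"hand": 1,"offset": [3.6,0,-5],"yaw": 1.05},
    {"hand": 1,"offset": [3.6,0,-5],"yaw": 1.05},
    {"hand": 1,"offset": [3.6,0,-5],"yaw": 1.05}
  ]
}}

```text
t: 5.8
tool_pos: [0.541, 0.1735, 0.2293]
orientation: [-90.0, 0.0, -74.4]
force: [0.2, 1.0, -4.7]
gripper_width: 0.416
```

```bash
python3 w.py w3; python3 -c "
import cv2
im=cv2.imread('pics/w3.png'); print(im.shape)
cv2.imwrite('pics/w3z.png',cv2.resize(im[100:240,230:400],None,fx=4,fy=4,interpolation=cv2.INTER_CUBIC))"
```

```text
5.8 [0.541  0.1735 0.2293] [-90.03   0.01 -74.44] [ 0.2   1.03 -4.69] 0.4162411260021831 [10.4 21.5 -2.2 66.4  0.  84.8]
(480, 640, 3)
```

View pics/w3.png

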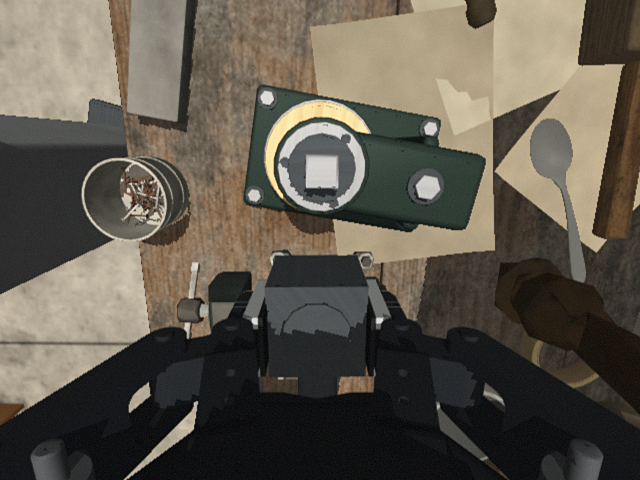

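View pics/w3z.png

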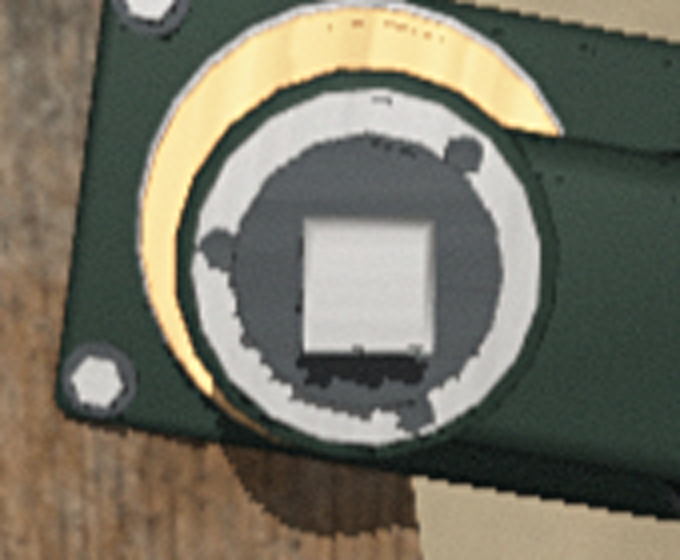

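The wrist view shows the bright square end at about (306–338, 154–189), almost aligned with the image, and the held hub's bottom edge at row 256. Next I'll measure both by colour mask.

```bash
python3 - <<'E'
from h import *
d=np.load('pics/w3.npz'); c=(*d['K'],d['P']); im=cv2.imread('pics/w3.png'); g=cv2.cvtColor(im,cv2.COLOR_BGR2GRAY)
np.set_printoptions(linewidth=200)
print(g[170,298:345]); print(g[146:200,322])
for th in (150,170,190):
    m=np.zeros_like(g); m[150:192,298:345]=(g[150:192,298:345]>th)*255
    n,l,st,ce=cv2.connectedComponentsWithStats(m); k=l[170,322]; mm=(l==k).astype(np.uint8)
    cn=max(cv2.findContours(mm,0,cv2.CHAIN_APPROX_NONE)[0],key=len); rc=cv2.minAreaRect(cn); print(th,rc,st[k],ce[k])
Rt=R.from_euler('xyz',d['ori'],degrees=True).as_matrix()
for z in (.1735,.176):
  P=np.array([onz(c,230+(x+.5)/4-.5,100+(y+.5)/4-.5,z) for x,y in [(303,218),(433,222),(435,356),(306,354)]])
  print(P.mean(0), 'tool', Rt.T@(P.mean(0)-d['tp']))
  for i in range(4):
    e=P[(i+1)%4]-P[i]; print(np.linalg.norm(e),np.degrees(np.arctan2(e[1],e[0])))
z=cv2.resize(im[240:390,240:395],None,fx=4,fy=4,interpolation=cv2.INTER_CUBIC); z=cv2.convertScaleAbs(z,alpha=2.2,beta=10); cv2.imwrite('pics/w3h.png',z)
E
```

```text
[ 87  87  85  88  87  87  81 105 189 208 206 203 208 207 204 208 204 210 207 207 205 206 207 206 205 205 205 208 206 206 207 205 208 206 209 205 209 206 176 152 128  86  90  93  85  88  90]
[ 97  96  92  95  90  90  89  92 110 141 169 191 201 207 207 211 213 210 211 209 209 210 210 210 205 207 207 209 207 207 208 208 208 208 205 200 205 202 204 205 211 174  87  38  39  39  42  39  42
  38  41  69  86  88]
150 ((321.5, 171.0), (32.0, 31.0), 90.0) [ 306  155   32   33 1008] [321.2629 171.4831]
170 ((321.5, 171.5), (31.0, 31.0), 90.0) [306 156  32  32 960] [321.0479 171.5292]
190 ((321.5, 172.0), (30.0, 31.0), 90.0) [306 157  32  31 875] [320.8411 171.9223]
[0.5315 0.2222 0.1735] tool [-0.0495  0.0558  0.004 ]
0.017744980278848417 13.822912945967964
0.018265563915699046 -72.67799573733468
0.018037127914607355 -165.34942112784137
0.0185104319578592 106.37594843560774
[0.5314 0.2224 0.176 ] tool [-0.0497  0.0533  0.0039]
0.017521762351792994 13.822912945967895
0.018035797455004745 -72.67799573733481
0.017810234999548414 -165.34942112784137
0.01827758524934755 106.37594843560748
```

View pics/w3h.png

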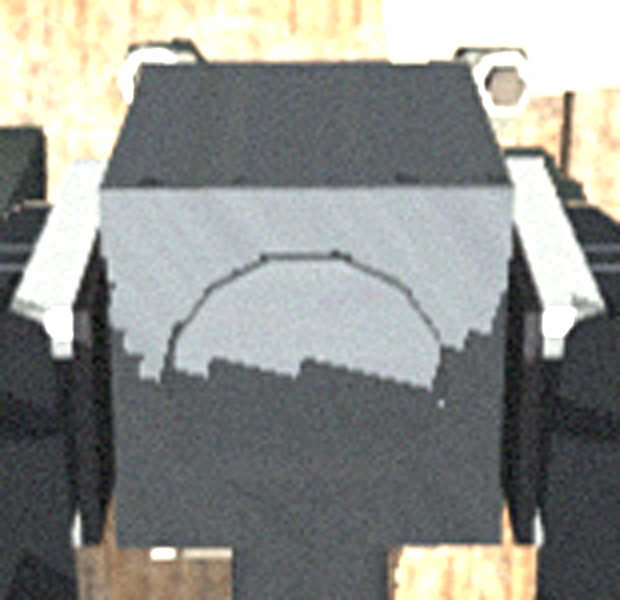

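```bash
python3 - <<'E'
from h import *
d=np.load('pics/w3.npz'); c=(*d['K'],d['P']); tp=d['tp']
Rt=R.from_euler('xyz',d['ori'],degrees=True).as_matrix()
f=lambda x,y,z:Rt.T@(onz(c,240+(x+.5)/4-.5,240+(y+.5)/4-.5,z)-tp)
zu=tp[2]-.0074
print('top front',f(101,187,zu+.036),f(512,187,zu+.036)); print('bot front',f(144,63,zu),f(465,65,zu)); print('top rear', f(115,545,zu+.036),f(503,545,zu+.036))
print('square',Rt.T@(onz(c,322,170.7,.1735)-tp))
E
```

```text
top front [-0.017  -0.0286 -0.0171] [-0.017  -0.0286  0.0186]
bot front [-0.0166  0.0074 -0.0173] [-0.0164  0.0074  0.0184]
top rear [ 0.0189 -0.0286 -0.0171] [ 0.0189 -0.0286  0.0191]
square [-0.05    0.0558  0.004 ]
```

{"op": "drive_tool", "data": {
  "steps": [
    {"hand": 1,"offset": [-1.2,0,0.1],"yaw": 0.01},
    {"hand": 1,"offset": [-2.6,0,0.2],"yaw": 0.01},
    {"hand": 1,"offset": [-4,0,0.3],"yaw": 0.01},
    {"hand": 1,"offset": [-5.1,0,0.33],"yaw": 0.01},
    {"hand": 1,"offset": [-5.1,0,0.33],"yaw": 0.01},
    {"hand": 1,"offset": [-5.1,1,0.33],"yaw": 0.01},
    {"hand": 1,"offset": [-5.1,2,0.33],"yaw": 0.01},
    {"hand": 1,"offset": [-5.1,3,0.33],"yaw": 0.01},
    {"hand": 1,"offset": [-5.1,4,0.33],"yaw": 0.01},
    {"hand": 1,"offset": [-5.1,4.4,0.33],"yaw": 0.01},
    {"hand": 1,"offset": [-5.1,4.5,0.33],"yaw": 0.01},
    {"hand": 1,"offset": [-5.1,4.5,0.33],"yaw": 0.01}
  ]
}}

```text
t: 6.85
tool_pos: [0.5309, 0.223, 0.1838]
orientation: [-90.0, -0.0, -75.2]
force: [-0.1, 0.7, -4.6]
gripper_width: 0.413
```

```bash
python3 w.py w4; python3 - <<'E'
from h import *
o=r.get_obs(); print(np.array(o['torque']))
s=r.read_camera('scene'); t=r.read_camera('top')
a=cv2.resize(s[190:290,310:430],None,fx=5,fy=5,interpolation=cv2.INTER_CUBIC); cv2.imwrite('pics/s4.png',a)
a=cv2.resize(t[130:240,330:460],None,fx=5,fy=5,interpolation=cv2.INTER_CUBIC); cv2.imwrite('pics/t4.png',a)
E
```

```text
6.85 [0.5309 0.223  0.1838] [-90.05  -0.   -75.18] [-0.06  0.71 -4.56] 0.41268211472834554 [15.5 23.9 -5.5 60.7 -0.  90.7]
[ 0.0565  0.0178 -0.0358]
```

View pics/s4.png

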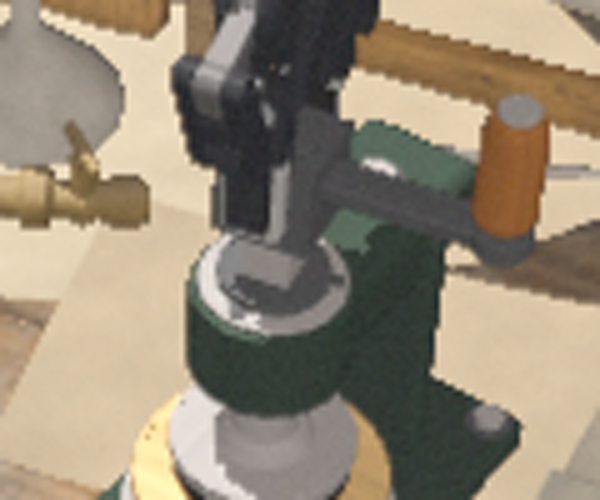

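View pics/w4.png

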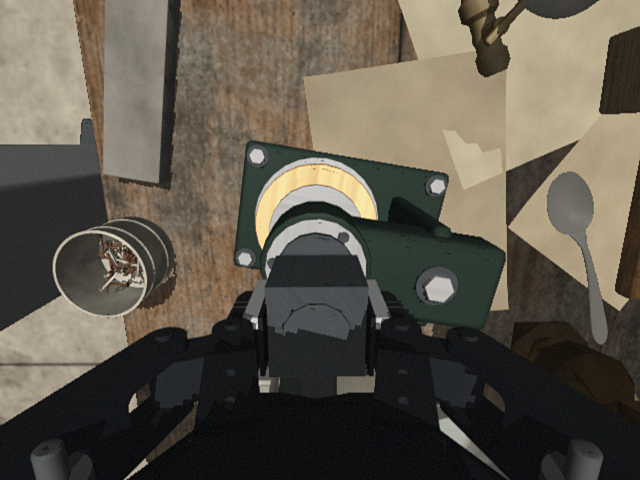

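The hub sits centred over the square with its underside about 0.5 mm above the tip, and the side forces are near zero. I'll ease it down.

{"op": "drive_tool", "data": {
  "steps": [
    {"hand": 1,"offset": [0,0.1,0],"yaw": -0.01},
    {"hand": 1,"offset": [0,0.2,0],"yaw": -0.01},
    {"hand": 1,"offset": [0,0.3,0],"yaw": -0.01},
    {"hand": 1,"offset": [0,0.4,0],"yaw": -0.01},
    {"hand": 1,"offset": [0,0.5,0],"yaw": -0.01},
    {"hand": 1,"offset": [0,0.5,0],"yaw": -0.01}
  ]
}}

```text
t: 7.5
tool_pos: [0.5309, 0.2233, 0.179]
orientation: [-90.0, -0.0, -74.6]
force: [0.2, 0.9, -4.9]
gripper_width: 0.41
```

{"op": "drive_tool", "data": {
  "steps": [
    {"hand": 1,"offset": [0,0.15,0],"yaw": 0},
    {"hand": 1,"offset": [0,0.3,0],"yaw": 0},
    {"hand": 1,"offset": [0,0.45,0],"yaw": 0},
    {"hand": 1,"offset": [0,0.6,0],"yaw": 0},
    {"hand": 1,"offset": [0,0.75,0],"yaw": 0},
    {"hand": 1,"offset": [0,0.9,0],"yaw": 0},
    {"hand": 1,"offset": [0,1.0,0],"yaw": 0},
    {"hand": 1,"offset": [0,1.0,0],"yaw": 0}
  ]
}}

```text
t: 8.17
tool_pos: [0.531, 0.2233, 0.169]
orientation: [-90.0, -0.0, -74.6]
force: [-1.1, -0.5, -5.6]
gripper_width: 0.413
```

{"op": "drive_tool", "data": {
  "steps": [
    {"hand": 1,"offset": [0,0.15,0],"yaw": 0},
    {"hand": 1,"offset": [0,0.3,0],"yaw": 0},
    {"hand": 1,"offset": [0,0.45,0],"yaw": 0},
    {"hand": 1,"offset": [0,0.6,0],"yaw": 0},
    {"hand": 1,"offset": [0,0.7,0],"yaw": 0},
    {"hand": 1,"offset": [0,0.75,0],"yaw": 0},
    {"hand": 1,"offset": [0,0.8,0],"yaw": 0},
    {"hand": 1,"offset": [0,0.8,0],"yaw": 0}
  ]
}}

```text
t: 8.83
tool_pos: [0.531, 0.2233, 0.1612]
orientation: [-90.0, 0.0, -74.6]
force: [-0.8, -0.2, -5.0]
gripper_width: 0.412
```

{"op": "drive_tool", "data": {
  "steps": [
    {"hand": 1,"offset": [0,0.05,0],"yaw": 0},
    {"hand": 1,"offset": [0,0.1,0],"yaw": 0},
    {"hand": 1,"offset": [0,0.14,0],"yaw": 0},
    {"hand": 1,"offset": [0,0.17,0],"yaw": 0},
    {"hand": 1,"offset": [0,0.17,0],"yaw": 0},
    {"hand": 1,"offset": [0,0.17,0],"yaw": 0}
  ]
}}

```text
t: 9.33
tool_pos: [0.531, 0.2233, 0.1595]
orientation: [-90.0, -0.0, -74.6]
force: [-2.0, -0.7, -5.2]
gripper_width: 0.416
```

{"op": "drive_tool", "data": {
  "steps": [
    {"hand": 1,"offset": [0,0.03,0],"yaw": 0},
    {"hand": 1,"offset": [0,0.06,0],"yaw": 0},
    {"hand": 1,"offset": [0,0.08,0],"yaw": 0},
    {"hand": 1,"offset": [0,0.08,0],"yaw": 0}
  ]
}}

```text
t: 9.67
tool_pos: [0.531, 0.2233, 0.1594]
orientation: [-90.0, -0.0, -74.6]
force: [-4.6, -0.6, 3.9]
gripper_width: 0.413
```

The crank is home: the vertical force jumped at TCP z 0.1594, which puts the underside at 0.152. Now I'll release and move above the handle.

{"op": "drive_tool", "data": {
  "steps": [
    {"hand": 0,"offset": [0,-0.05,0],"yaw": 0},
    {"hand": 0,"offset": [0,-0.05,0],"yaw": 0},
    {"hand": 0,"offset": [0,-0.05,0],"yaw": 0},
    {"hand": 0,"offset": [0,-0.05,0],"yaw": 0},
    {"hand": 0,"offset": [0,-0.05,0],"yaw": 0},
    {"hand": 0,"offset": [0,-1.5,0],"yaw": 0},
    {"hand": 0,"offset": [0,-4,0],"yaw": 0},
    {"hand": 0,"offset": [0,-7,0],"yaw": 0},
    {"hand": 0,"offset": [0,-9.5,0],"yaw": 0},
    {"hand": 0,"offset": [2,-10,0],"yaw": 0},
    {"hand": 0,"offset": [5,-10,0],"yaw": 0},
    {"hand": 0,"offset": [7.5,-10,0],"yaw": 0},
    {"hand": 0,"offset": [8,-10,0],"yaw": 0},
    {"hand": 0,"offset": [8,-10,0],"yaw": 0}
  ]
}}

```text
t: 10.83
tool_pos: [0.5528, 0.1448, 0.2588]
orientation: [-90.0, -0.0, -74.7]
force: [0.0, 0.5, 0.2]
gripper_width: 0.999
```

```bash
python3 w.py w5; python3 - <<'E'
from h import *
s=r.read_camera('scene')
a=cv2.resize(s[190:330,310:450],None,fx=4,fy=4,interpolation=cv2.INTER_CUBIC); cv2.imwrite('pics/s5.png',a)
E
```

```text
10.8333 [0.5528 0.1448 0.2588] [-89.99  -0.01 -74.73] [0.02 0.51 0.19] 0.9990884814699668 [ 7.4 21.1  1.7 70.6 -0.  82.1]
```

View pics/w5.png

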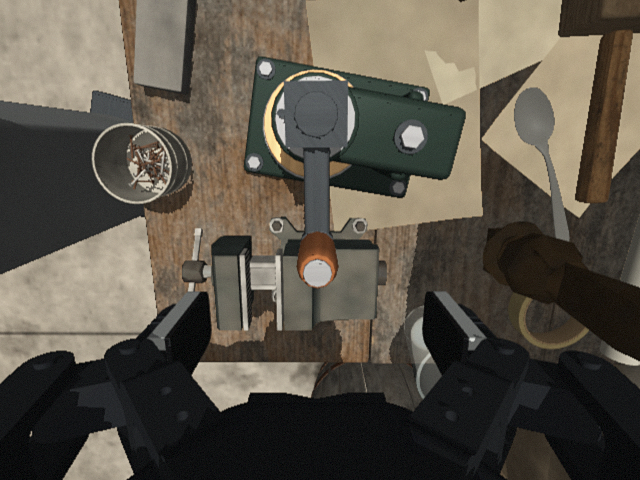

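View pics/s5.png

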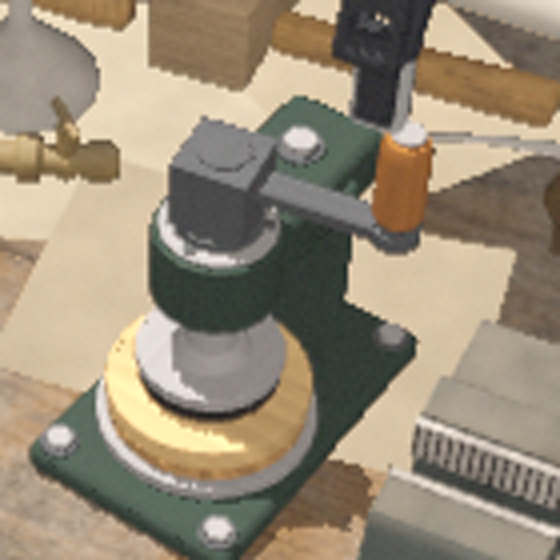

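The crank is seated on the collar with no gap visible, and the handle top is at wrist pixel (318,271). I'll measure it.

```bash
python3 - <<'E'
from h import *
d=np.load('pics/w5.npz'); c=(*d['K'],d['P']); tp=d['tp']
Rt=R.from_euler('xyz',d['ori'],degrees=True).as_matrix()
im=cv2.imread('pics/w5.png')
h=onz(c,318,271.5,.2305); print('handle',h,Rt.T@(h-tp))
q=onz(c,316.5,113,.188); print('hub',q,Rt.T@(q-tp)); 
v=h-q; print(np.hypot(*v[:2]),np.degrees(np.arctan2(v[1],v[0])))
E
```

```text
handle [0.5541 0.1464 0.2305] [-0.0012  0.0283  0.0017]
hub [0.5323 0.2235 0.188 ] [-0.0813  0.0708  0.001 ]
0.08012663944437223 -74.23715491786044
```

{"op": "drive_tool", "data": {
  "steps": [
    {"hand": 0,"offset": [-0.15,1.5,0.1],"yaw": 0},
    {"hand": 0,"offset": [-0.15,3.5,0.1],"yaw": 0},
    {"hand": 0,"offset": [-0.15,5.5,0.1],"yaw": 0},
    {"hand": 0,"offset": [-0.15,6.3,0.1],"yaw": 0},
    {"hand": 0,"offset": [-0.15,6.4,0.1],"yaw": 0},
    {"hand": 1,"offset": [-0.15,6.4,0.1],"yaw": 0},
    {"hand": 1,"offset": [-0.15,6.4,0.1],"yaw": 0},
    {"hand": 1,"offset": [-0.15,6.4,0.1],"yaw": 0},
    {"hand": 1,"offset": [-0.15,6.4,0.1],"yaw": 0},
    {"hand": 1,"offset": [-0.15,6.4,0.1],"yaw": 0},
    {"hand": 1,"offset": [-0.15,6.4,0.1],"yaw": 0},
    {"hand": 1,"offset": [-0.15,6.4,0.1],"yaw": 0},
    {"hand": 1,"offset": [-0.15,6.4,0.1],"yaw": 0},
    {"hand": 1,"offset": [-0.15,6.4,0.1],"yaw": 0}
  ],
  "newtons": 50
}}

```text
t: 12.1
tool_pos: [0.5533, 0.1477, 0.1952]
orientation: [-90.0, -0.0, -74.6]
force: [1.2, -2.7, 3.7]
gripper_width: 0.248
```

```bash
cat > st.py <<'E'
from h import *
import sys
o=r.get_obs(); p=np.array(o['tool_pos']); f=np.array(o['force']); ax=np.array([.5312,.2230])
v=p[:2]-ax; th=np.arctan2(v[1],v[0]); e=v/np.linalg.norm(v); tt=np.array([e[1],-e[0]])  # clockwise tangent
print('t',o['t'],'pos',p,'psi',np.round(o['orientation'],2),'f',f,'w',round(o['gripper_width'],3))
print('radius',np.linalg.norm(v),'theta',np.degrees(th),'F on tool: along cw tangent',f[:2]@tt,'radial out',f[:2]@e)
E
cat > circ.py <<'E'
# circle offsets (cm, tool x,z) from start pose: usage circ.py totaldeg rows [rad]
from h import *
import sys
tot=float(sys.argv[1]); n=int(sys.argv[2]); rad=.080
o=r.get_obs(); p=np.array(o['tool_pos']); ax=np.array([.5312,.2230]); v=p[:2]-ax; th=np.arctan2(v[1],v[0]); Rt=toolR()
for i in range(1,n+1):
    a=th-np.radians(tot)*i/n; q=np.array([*(rad*np.array([np.cos(a),np.sin(a)])-rad*np.array([np.cos(th),np.sin(th)])),0])
    w=Rt.T@q*100; print(f'[{w[0]:.2f},0,{w[2]:.2f}]',end=' ')
E
python3 st.py; python3 circ.py 60 12
```

```text
t 12.1 pos [0.5533 0.1477 0.1952] psi [-89.95  -0.03 -74.6 ] f [ 1.1971 -2.743   3.7263] w 0.248
radius 0.07848919170616753 theta -73.6787631384435 F on tool: along cw tangent -0.3780022459654814 radial out 2.9688409566996956
[-0.02,0,-0.70] [-0.10,0,-1.39] [-0.24,0,-2.07] [-0.44,0,-2.74] [-0.70,0,-3.39] [-1.01,0,-4.02] [-1.37,0,-4.61] [-1.79,0,-5.17] [-2.25,0,-5.69] [-2.76,0,-6.17] [-3.31,0,-6.61] [-3.89,0,-6.99]
```

{"op": "drive_tool", "data": {
  "steps": [
    {"hand": 1,"offset": [0,0,-0.35],"yaw": 0},
    {"hand": 1,"offset": [0,0,-0.7],"yaw": 0},
    {"hand": 1,"offset": [0,0,-1.05],"yaw": 0},
    {"hand": 1,"offset": [0,0,-1.39],"yaw": 0},
    {"hand": 1,"offset": [-0.06,0,-1.73],"yaw": 0},
    {"hand": 1,"offset": [-0.14,0,-2.07],"yaw": 0},
    {"hand": 1,"offset": [-0.23,0,-2.41],"yaw": 0},
    {"hand": 1,"offset": [-0.34,0,-2.74],"yaw": 0},
    {"hand": 1,"offset": [-0.46,0,-3.07],"yaw": 0},
    {"hand": 1,"offset": [-0.6,0,-3.39],"yaw": 0}
  ]
}}

```text
t: 12.93
tool_pos: [0.5185, 0.1449, 0.195]
orientation: [-90.0, 0.0, -74.6]
force: [4.3, 2.8, 2.5]
gripper_width: 0.255
```

```bash
python3 st.py; python3 circ.py 40 12
```

```text
t 12.9333 pos [0.5185 0.1449 0.195 ] psi [-89.96   0.01 -74.58] f [4.2563 2.7807 2.5075] w 0.255
radius 0.0791549958678555 theta -99.23123499661658 F on tool: along cw tangent -3.755113187610565 radial out -3.4275060337255967
[-0.21,0,-0.42] [-0.44,0,-0.82] [-0.69,0,-1.21] [-0.97,0,-1.59] [-1.26,0,-1.95] [-1.58,0,-2.29] [-1.92,0,-2.61] [-2.27,0,-2.91] [-2.64,0,-3.19] [-3.03,0,-3.45] [-3.43,0,-3.68] [-3.85,0,-3.89]
```

```bash
sed -i 's/rad=.080/rad=.079/' circ.py; python3 circ.py 55 14
```

```text
[-0.24,0,-0.48] [-0.52,0,-0.95] [-0.82,0,-1.40] [-1.16,0,-1.82] [-1.53,0,-2.22] [-1.92,0,-2.60] [-2.33,0,-2.94] [-2.77,0,-3.26] [-3.23,0,-3.55] [-3.71,0,-3.80] [-4.20,0,-4.02] [-4.71,0,-4.21] [-5.23,0,-4.36] [-5.76,0,-4.48]
```

{"op": "drive_tool", "data": {
  "steps": [
    {"hand": 1,"offset": [-0.26,0,-0.47],"yaw": 0},
    {"hand": 1,"offset": [-0.54,0,-0.93],"yaw": 0},
    {"hand": 1,"offset": [-0.85,0,-1.38],"yaw": 0},
    {"hand": 1,"offset": [-1.19,0,-1.8],"yaw": 0},
    {"hand": 1,"offset": [-1.56,0,-2.2],"yaw": 0},
    {"hand": 1,"offset": [-1.95,0,-2.57],"yaw": 0},
    {"hand": 1,"offset": [-2.36,0,-2.91],"yaw": 0},
    {"hand": 1,"offset": [-2.8,0,-3.22],"yaw": 0},
    {"hand": 1,"offset": [-3.25,0,-3.51],"yaw": 0},
    {"hand": 1,"offset": [-3.73,0,-3.76],"yaw": 0},
    {"hand": 1,"offset": [-4.22,0,-3.98],"yaw": 0},
    {"hand": 1,"offset": [-4.73,0,-4.17],"yaw": 0},
    {"hand": 1,"offset": [-5.25,0,-4.32],"yaw": 0},
    {"hand": 1,"offset": [-5.77,0,-4.43],"yaw": 0}
  ]
}}

```text
t: 14.1
tool_pos: [0.4587, 0.1874, 0.1949]
orientation: [-90.2, -0.1, -74.6]
force: [-1.1, -6.4, 10.8]
gripper_width: 0.251
```

```bash
python3 st.py; python3 circ.py 22 10
```

```text
t 14.1 pos [0.4587 0.1874 0.1949] psi [-90.17  -0.13 -74.61] f [-1.0822 -6.4474 10.788 ] w 0.251
radius 0.08077864355745695 theta -153.86310866112728 F on tool: along cw tangent -5.311416831409232 radial out 3.8117051320360864
[-0.30,0,-0.05] [-0.60,0,-0.09] [-0.90,0,-0.12] [-1.20,0,-0.13] [-1.51,0,-0.14] [-1.81,0,-0.13] [-2.11,0,-0.11] [-2.42,0,-0.08] [-2.72,0,-0.04] [-3.01,0,0.01]
```

```bash
sed -i 's/\[.5312,.2230\]/[.5295,.2230]/; s/rad=.079/rad=.0797/' circ.py st.py; python3 st.py; python3 circ.py 22 11
```

```text
t 14.1 pos [0.4587 0.1874 0.1949] psi [-90.17  -0.13 -74.61] f [-1.0822 -6.4474 10.788 ] w 0.251
radius 0.07925601665642536 theta -153.3217205177704 F on tool: along cw tangent -5.275163434367022 radial out 3.861721832458244
[-0.27,0,-0.05] [-0.55,0,-0.09] [-0.83,0,-0.12] [-1.10,0,-0.14] [-1.38,0,-0.15] [-1.66,0,-0.15] [-1.94,0,-0.15] [-2.21,0,-0.13] [-2.49,0,-0.10] [-2.77,0,-0.06] [-3.04,0,-0.02]
```

{"op": "drive_tool", "data": {
  "steps": [
    {"hand": 1,"offset": [-0.27,-0.01,-0.06],"yaw": 0},
    {"hand": 1,"offset": [-0.55,-0.02,-0.11],"yaw": 0},
    {"hand": 1,"offset": [-0.83,-0.03,-0.15],"yaw": 0},
    {"hand": 1,"offset": [-1.1,-0.04,-0.18],"yaw": 0},
    {"hand": 1,"offset": [-1.38,-0.05,-0.2],"yaw": 0},
    {"hand": 1,"offset": [-1.66,-0.05,-0.2],"yaw": 0},
    {"hand": 1,"offset": [-1.94,-0.05,-0.2],"yaw": 0},
    {"hand": 1,"offset": [-2.21,-0.05,-0.18],"yaw": 0},
    {"hand": 1,"offset": [-2.49,-0.05,-0.15],"yaw": 0},
    {"hand": 1,"offset": [-2.77,-0.05,-0.11],"yaw": 0},
    {"hand": 1,"offset": [-3.04,-0.05,-0.07],"yaw": 0}
  ]
}}

```text
t: 15.02
tool_pos: [0.4499, 0.2167, 0.195]
orientation: [-90.2, -0.1, -74.6]
force: [-1.9, -4.2, 7.4]
gripper_width: 0.25
```

```bash
python3 st.py; python3 circ.py 22 11
```

```text
t 15.0167 pos [0.4499 0.2167 0.195 ] psi [-90.19  -0.1  -74.6 ] f [-1.8533 -4.2441  7.3704] w 0.25
radius 0.07986141106235636 theta -175.46979640367917 F on tool: along cw tangent -4.084436829137732 radial out 2.1826870624615227
[-0.27,0,0.06] [-0.54,0,0.12] [-0.81,0,0.20] [-1.07,0,0.29] [-1.34,0,0.38] [-1.59,0,0.48] [-1.85,0,0.60] [-2.10,0,0.72] [-2.35,0,0.85] [-2.59,0,0.99] [-2.82,0,1.13]
```

{"op": "drive_tool", "data": {
  "steps": [
    {"hand": 1,"offset": [-0.27,-0.01,0.05],"yaw": 0},
    {"hand": 1,"offset": [-0.54,-0.02,0.11],"yaw": 0},
    {"hand": 1,"offset": [-0.81,-0.03,0.18],"yaw": 0},
    {"hand": 1,"offset": [-1.07,-0.03,0.26],"yaw": 0},
    {"hand": 1,"offset": [-1.34,-0.03,0.35],"yaw": 0},
    {"hand": 1,"offset": [-1.59,-0.03,0.45],"yaw": 0},
    {"hand": 1,"offset": [-1.85,-0.03,0.57],"yaw": 0},
    {"hand": 1,"offset": [-2.1,-0.03,0.69],"yaw": 0},
    {"hand": 1,"offset": [-2.35,-0.03,0.82],"yaw": 0},
    {"hand": 1,"offset": [-2.59,-0.03,0.96],"yaw": 0},
    {"hand": 1,"offset": [-2.82,-0.03,1.1],"yaw": 0}
  ]
}}

```text
t: 15.93
tool_pos: [0.4524, 0.2463, 0.1951]
orientation: [-90.3, -0.1, -74.6]
force: [-3.1, -4.6, 8.3]
gripper_width: 0.251
```

```bash
python3 st.py; python3 circ.py 22 11
```

```text
t 15.9333 pos [0.4524 0.2463 0.1951] psi [-90.28  -0.13 -74.6 ] f [-3.0883 -4.6421  8.3031] w 0.251
radius 0.08056292458759431 theta 163.18053594703719 F on tool: along cw tangent -5.337122899566088 radial out 1.612962214654476
[-0.23,0,0.15] [-0.46,0,0.31] [-0.68,0,0.48] [-0.90,0,0.66] [-1.11,0,0.84] [-1.31,0,1.03] [-1.51,0,1.23] [-1.69,0,1.43] [-1.88,0,1.64] [-2.05,0,1.86] [-2.22,0,2.08]
```

{"op": "drive_tool", "data": {
  "steps": [
    {"hand": 1,"offset": [-0.12,0,0.07],"yaw": 0},
    {"hand": 1,"offset": [-0.24,0,0.15],"yaw": 0},
    {"hand": 1,"offset": [-0.36,0,0.23],"yaw": 0},
    {"hand": 1,"offset": [-0.47,0,0.3],"yaw": 0},
    {"hand": 1,"offset": [-0.59,0,0.38],"yaw": 0},
    {"hand": 1,"offset": [-0.7,0,0.47],"yaw": 0},
    {"hand": 1,"offset": [-0.81,0,0.55],"yaw": 0},
    {"hand": 1,"offset": [-0.92,0,0.64],"yaw": 0}
  ]
}}

```text
t: 16.6
tool_pos: [0.4559, 0.2566, 0.195]
orientation: [-90.3, -0.2, -74.6]
force: [-3.7, -6.6, 8.4]
gripper_width: 0.251
```

```bash
python3 st.py; python3 circ.py 22 11
```

```text
t 16.6 pos [0.4559 0.2566 0.195 ] psi [-90.31  -0.16 -74.6 ] f [-3.7144 -6.6457  8.3753] w 0.251
radius 0.08091623212645929 theta 155.4891943919422 F on tool: along cw tangent -7.587779465545151 radial out 0.6225653070688639
[-0.21,0,0.18] [-0.41,0,0.37] [-0.61,0,0.57] [-0.80,0,0.77] [-0.98,0,0.98] [-1.16,0,1.20] [-1.33,0,1.42] [-1.49,0,1.65] [-1.64,0,1.88] [-1.78,0,2.12] [-1.92,0,2.36]
```

{"op": "drive_tool", "data": {
  "steps": [
    {"hand": 1,"offset": [0,0,0],"yaw": 0},
    {"hand": 1,"offset": [0,0,0],"yaw": 0}
  ]
}}

```text
t: 16.77
tool_pos: [0.456, 0.2567, 0.195]
orientation: [-90.3, -0.1, -74.6]
force: [-3.7, -5.0, 7.5]
gripper_width: 0.25
```

```bash
python3 st.py; python3 - <<'E'
from h import *
s=r.read_camera('scene')
cv2.imwrite('pics/s6.png',cv2.resize(s[200:330,310:450],None,fx=4,fy=4,interpolation=cv2.INTER_CUBIC))
E
python3 st.py
```

```text
t 16.7667 pos [0.456  0.2567 0.195 ] psi [-90.3   -0.14 -74.6 ] f [-3.7006 -5.0111  7.5254] w 0.25
radius 0.08089456561403752 theta 155.38345925874464 F on tool: along cw tangent -6.097135405196516 radial out 1.2769142291217128
t 16.8167 pos [0.456  0.2567 0.195 ] psi [-90.3   -0.14 -74.6 ] f [-4.1192 -5.2242  7.4572] w 0.252
radius 0.08088748538240009 theta 155.38599009363844 F on tool: along cw tangent -6.465199937049699 radial out 1.5690243707985019
```

View pics/s6.png

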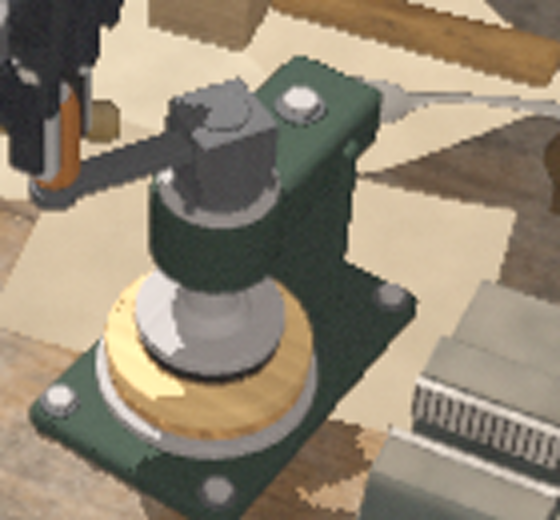

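{"op": "drive_tool", "data": {
  "steps": [
    {"hand": 1,"offset": [-0.05,0,0.05],"yaw": 0},
    {"hand": 1,"offset": [-0.1,0,0.09],"yaw": 0},
    {"hand": 1,"offset": [-0.16,0,0.13],"yaw": 0},
    {"hand": 1,"offset": [-0.21,0,0.18],"yaw": 0},
    {"hand": 1,"offset": [-0.26,0,0.23],"yaw": 0},
    {"hand": 1,"offset": [-0.31,0,0.28],"yaw": 0},
    {"hand": 1,"offset": [-0.36,0,0.33],"yaw": 0},
    {"hand": 1,"offset": [-0.41,0,0.37],"yaw": 0},
    {"hand": 1,"offset": [-0.41,0,0.37],"yaw": 0},
    {"hand": 1,"offset": [-0.41,0,0.37],"yaw": 0}
  ]
}}

```text
t: 17.65
tool_pos: [0.4582, 0.2615, 0.1949]
orientation: [-90.3, -0.2, -74.6]
force: [-5.0, -5.9, 8.0]
gripper_width: 0.25
```

```bash
python3 st.py;
```

```text
t 17.65 pos [0.4582 0.2615 0.1949] psi [-90.33  -0.15 -74.6 ] f [-5.0111 -5.9129  7.9785] w 0.25
radius 0.08102259546032284 theta 151.66864158484725 F on tool: along cw tangent -7.582795158939902 radial out 1.6048012664392162
```

{"op": "drive_tool", "data": {
  "steps": [
    {"hand": 1,"offset": [-0.05,0,0.05],"yaw": 0},
    {"hand": 1,"offset": [-0.1,0,0.1],"yaw": 0},
    {"hand": 1,"offset": [-0.15,0,0.15],"yaw": 0},
    {"hand": 1,"offset": [-0.2,0,0.2],"yaw": 0},
    {"hand": 1,"offset": [-0.25,0,0.25],"yaw": 0},
    {"hand": 1,"offset": [-0.25,0,0.25],"yaw": 0},
    {"hand": 1,"offset": [-0.25,0,0.25],"yaw": 0}
  ]
}}

```text
t: 18.23
tool_pos: [0.4598, 0.2645, 0.1949]
orientation: [-90.3, -0.2, -74.6]
force: [-5.3, -5.7, 8.8]
gripper_width: 0.247
```

```bash
python3 st.py;
```

```text
t 18.2333 pos [0.4598 0.2645 0.1949] psi [-90.35  -0.16 -74.6 ] f [-5.3039 -5.688   8.7762] w 0.247
radius 0.08110382000110308 theta 149.26289791155511 F on tool: along cw tangent -7.599770312117241 radial out 1.6516323017802303
```

{"op": "drive_tool", "data": {
  "steps": [
    {"hand": 1,"offset": [-0.05,0,0.05],"yaw": 0},
    {"hand": 1,"offset": [-0.1,0,0.1],"yaw": 0},
    {"hand": 1,"offset": [-0.15,0,0.16],"yaw": 0},
    {"hand": 1,"offset": [-0.2,0,0.21],"yaw": 0},
    {"hand": 1,"offset": [-0.24,0,0.26],"yaw": 0},
    {"hand": 1,"offset": [-0.28,0,0.31],"yaw": 0},
    {"hand": 1,"offset": [-0.28,0,0.31],"yaw": 0}
  ]
}}

```text
t: 18.82
tool_pos: [0.4618, 0.268, 0.1949]
orientation: [-90.4, -0.2, -74.6]
force: [-6.2, -6.7, 9.7]
gripper_width: 0.252
```

```bash
python3 st.py; python3 -c "
from h import *
cv2.imwrite('pics/x.png',r.read_camera('scene'))"; python3 st.py
```

```text
t 18.8167 pos [0.4618 0.268  0.1949] psi [-90.37  -0.16 -74.6 ] f [-6.1524 -6.7163  9.6729] w 0.252
radius 0.08123377591853101 theta 146.40262004365326 F on tool: along cw tangent -8.998798962592087 radial out 1.40815730289036
t 18.8667 pos [0.4618 0.268  0.1949] psi [-90.37  -0.15 -74.59] f [-6.2042 -6.6108  9.4107] w 0.255
radius 0.08125938873550556 theta 146.3955531654272 F on tool: along cw tangent -8.939719719575807 radial out 1.5085980368043104
```

The handle has climbed steadily with angle to about 8.6–9 N, from a running pull of about 4.1 N, so it is firm. I'll ease the load off gently before letting go.

{"op": "drive_tool", "data": {
  "steps": [
    {"hand": 1,"offset": [0.1,0,-0.11],"yaw": 0},
    {"hand": 1,"offset": [0.19,0,-0.22],"yaw": 0},
    {"hand": 1,"offset": [0.28,0,-0.33],"yaw": 0},
    {"hand": 1,"offset": [0.37,0,-0.43],"yaw": 0},
    {"hand": 1,"offset": [0.46,0,-0.53],"yaw": 0},
    {"hand": 1,"offset": [0.46,0,-0.53],"yaw": 0}
  ]
}}

```text
t: 19.37
tool_pos: [0.4597, 0.2637, 0.1952]
orientation: [-90.1, 0.0, -74.6]
force: [-4.7, 0.7, 5.8]
gripper_width: 0.252
```

```bash
python3 st.py
```

```text
t 19.3667 pos [0.4597 0.2637 0.1952] psi [-90.15   0.01 -74.57] f [-4.7114  0.6722  5.8217] w 0.252
radius 0.08083339295810833 theta 149.77612877232488 F on tool: along cw tangent -1.7908145409942644 radial out 4.409313399621963
```

{"op": "drive_tool", "data": {
  "steps": [
    {"hand": 0.4,"offset": [0,0,0],"yaw": 0},
    {"hand": 0.4,"offset": [0,0,0],"yaw": 0},
    {"hand": 0.4,"offset": [0,0,0],"yaw": 0},
    {"hand": 0.4,"offset": [0,0,0],"yaw": 0},
    {"hand": 0.4,"offset": [0,-1,0],"yaw": 0},
    {"hand": 0.4,"offset": [0,-3,0],"yaw": 0},
    {"hand": 0.4,"offset": [0,-5.5,0],"yaw": 0},
    {"hand": 0,"offset": [0,-8,0],"yaw": 0},
    {"hand": 0,"offset": [0,-9.5,0],"yaw": 0},
    {"hand": 0,"offset": [0,-10,0],"yaw": 0},
    {"hand": 0,"offset": [0,-10,0],"yaw": 0}
  ]
}}

```text
t: 20.28
tool_pos: [0.4619, 0.2643, 0.2971]
orientation: [-89.8, 0.0, -74.6]
force: [-0.1, 0.8, -0.6]
gripper_width: 1.004
```

```bash
python3 st.py; python3 - <<'E'
from h import *
s=r.read_camera('scene'); cv2.imwrite('pics/s7.png',cv2.resize(s[200:330,300:440],None,fx=4,fy=4,interpolation=cv2.INTER_CUBIC))
s=r.read_camera('top'); cv2.imwrite('pics/t7f.png',s); cv2.imwrite('pics/t7.png',cv2.resize(s[130:270,310:450],None,fx=4,fy=4,interpolation=cv2.INTER_CUBIC))
E
python3 w.py w7
```

```text
t 20.2833 pos [0.4619 0.2643 0.2971] psi [-89.85   0.02 -74.59] f [-0.1404  0.847  -0.626 ] w 1.004
radius 0.0792161183648994 theta 148.5869431545526 F on tool: along cw tangent 0.6496969961536767 radial out 0.5612792819603919
20.3833 [0.4609 0.2639 0.2949] [-90.04  -0.01 -74.59] [ 0.46  0.08 -1.26] 0.9995797312347983 [21.9 15.9 -0.3 73.9 -0.  96.5]
```

View pics/s7.png

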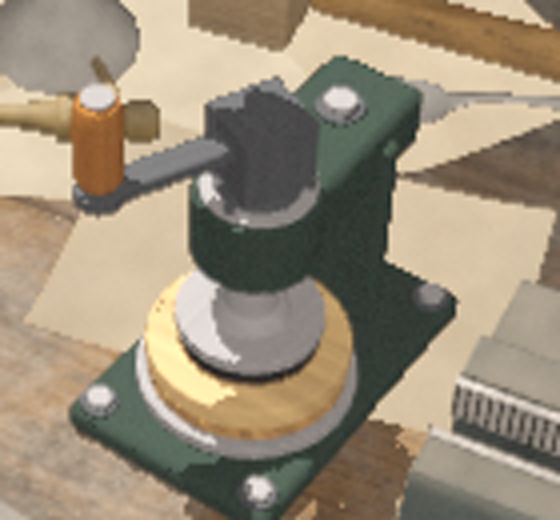

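View pics/t7.png

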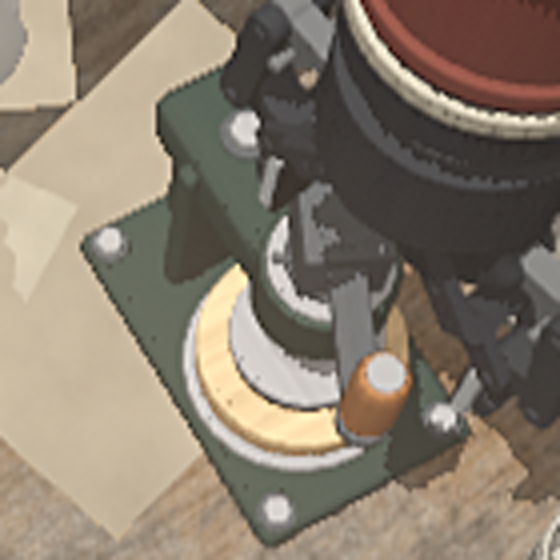

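View pics/w7.png

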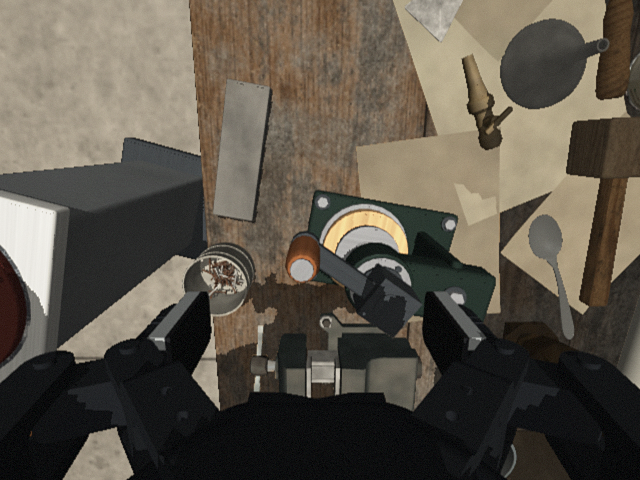

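```bash
python3 - <<'E'
from h import *
d=np.load('pics/w7.npz'); c=(*d['K'],d['P']); tp=d['tp']
h=onz(c,301.5,271,.2305); print('handle w',h)
q=onz(c,391,300,.188); print('hub w',q)
t=cal('top'); s=cal('scene')
ht=onz(t,310+384/4,130+372/4,.2305); hs=onz(s,300+98/4,200+97/4,.2305); print(ht,hs,tri([ray(t,310+384/4,130+372/4),ray(s,300+98/4,200+97/4)]))
for hh in (h,ht,hs):
    v=hh[:2]-np.array([.5305,.223]); print(np.hypot(*v),np.degrees(np.arctan2(v[1],v[0])))
im=cv2.imread('pics/w7.png'); cv2.imwrite('pics/w7z.png',cv2.convertScaleAbs(cv2.resize(im[220:350,270:450],None,fx=4,fy=4,interpolation=cv2.INTER_CUBIC),alpha=1.8,beta=10))
E
```

```text
handle w [0.456  0.2501 0.2305]
hub w [0.5305 0.2297 0.188 ]
[0.4553 0.2511 0.2305] [0.4541 0.2487 0.2305] (array([0.4559, 0.2504, 0.2283]), [np.float64(2.3404599129507513e-05), np.float64(2.3404599129474e-05)])
0.07925239647229276 160.01750578958263
0.08028870424377213 159.53149851173356
0.08063058470253387 161.4331258170921
```

View pics/w7z.png

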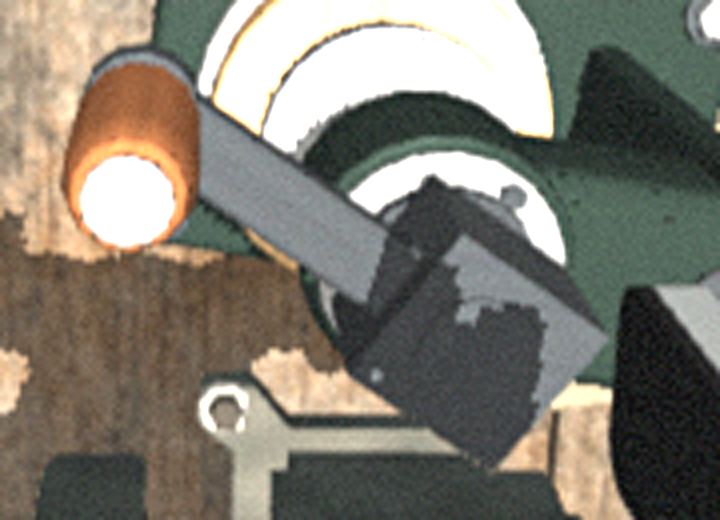

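{"op": "drive_tool", "data": {
  "steps": [
    {"hand": 0,"offset": [0.5,-0.5,0.5],"yaw": -0.12},
    {"hand": 0,"offset": [1,-1,1],"yaw": -0.24},
    {"hand": 0,"offset": [2,-1.5,2],"yaw": -0.36},
    {"hand": 0,"offset": [3,-1.7,3],"yaw": -0.48},
    {"hand": 0,"offset": [4,-1.7,4],"yaw": -0.6},
    {"hand": 0,"offset": [5,-1.7,5],"yaw": -0.72},
    {"hand": 0,"offset": [5.7,-1.7,5.6],"yaw": -0.84},
    {"hand": 0,"offset": [5.7,-1.7,5.6],"yaw": -0.96},
    {"hand": 0,"offset": [5.7,-1.7,5.6],"yaw": -1.08},
    {"hand": 0,"offset": [5.7,-1.7,5.6],"yaw": -1.2},
    {"hand": 0,"offset": [5.7,-1.7,5.6],"yaw": -1.32},
    {"hand": 0,"offset": [5.7,-1.7,5.6],"yaw": -1.44},
    {"hand": 0,"offset": [5.7,-1.7,5.6],"yaw": -1.56},
    {"hand": 0,"offset": [5.7,-1.7,5.6],"yaw": -1.68},
    {"hand": 0,"offset": [5.7,-1.7,5.6],"yaw": -1.8},
    {"hand": 0,"offset": [5.7,-1.7,5.6],"yaw": -1.92},
    {"hand": 0,"offset": [5.7,-1.7,5.6],"yaw": -2.04},
    {"hand": 0,"offset": [5.7,-1.7,5.6],"yaw": -2.16},
    {"hand": 0,"offset": [5.7,-1.7,5.6],"yaw": -2.28},
    {"hand": 0,"offset": [5.7,-1.7,5.6],"yaw": -2.4}
  ]
}}

```text
t: 22.1
tool_pos: [0.5298, 0.2238, 0.3111]
orientation: [-89.9, 0.1, 63.3]
force: [-0.1, 1.0, 0.4]
gripper_width: 1.002
```

{"op": "drive_tool", "data": {
  "steps": [
    {"hand": 0,"offset": [0,0,0],"yaw": -0.12},
    {"hand": 0,"offset": [0,0,0],"yaw": -0.24},
    {"hand": 0,"offset": [0,0,0],"yaw": -0.36},
    {"hand": 0,"offset": [0,0,0],"yaw": -0.48},
    {"hand": 0,"offset": [0,0,0],"yaw": -0.6},
    {"hand": 0,"offset": [0,0,0],"yaw": -0.72},
    {"hand": 0,"offset": [0,0,0],"yaw": -0.84},
    {"hand": 0,"offset": [0,0,0],"yaw": -0.96},
    {"hand": 0,"offset": [0,0,0],"yaw": -1.08},
    {"hand": 0,"offset": [0,0,0],"yaw": -1.2},
    {"hand": 0,"offset": [0,0,0],"yaw": -1.32},
    {"hand": 0,"offset": [0,0,0],"yaw": -1.44},
    {"hand": 0,"offset": [0,0,0],"yaw": -1.56},
    {"hand": 0,"offset": [0,0,0],"yaw": -1.66},
    {"hand": 0,"offset": [0,0,0],"yaw": -1.69},
    {"hand": 0,"offset": [0,0,0],"yaw": -1.69}
  ]
}}

```text
t: 23.43
tool_pos: [0.5298, 0.2238, 0.3113]
orientation: [-89.9, -0.1, 159.8]
force: [-0.5, 0.2, -1.3]
gripper_width: 0.999
```

```bash
python3 w.py w8; python3 -c "
import cv2
im=cv2.imread('pics/w8.png')
cv2.imwrite('pics/w8z.png',cv2.convertScaleAbs(cv2.resize(im[190:290,250:380],None,fx=5,fy=5,interpolation=cv2.INTER_CUBIC),alpha=1.6,beta=10))"
```

```text
23.4333 [0.5298 0.2238 0.3113] [-89.92  -0.1  159.83] [-0.45  0.19 -1.3 ] 0.998644768575222 [  15.6   20.9    9.2   78.4   -0.  -144.2]
```

View pics/w8.png

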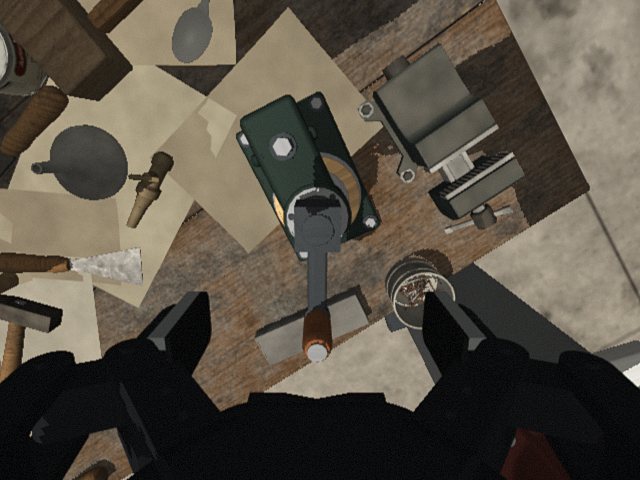

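View pics/w8z.png

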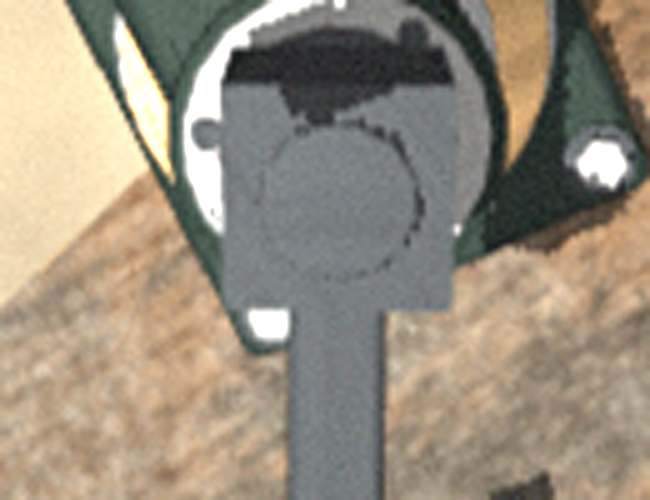

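```bash
python3 - <<'E'
from h import *
d=np.load('pics/w8.npz'); c=(*d['K'],d['P']); tp=d['tp']
Rt=R.from_euler('xyz',d['ori'],degrees=True).as_matrix()
P=np.array([onz(c,250+(x+.5)/5-.5,190+(y+.5)/5-.5,.188) for x,y in [(222,84),(454,84),(454,308),(225,310)]])
print(P.mean(0),Rt.T@(P.mean(0)-tp)); h=onz(c,317.5,351,.2305); print(h,Rt.T@(h-tp))
for i in range(4):
    e=P[(i+1)%4]-P[i]; print(np.linalg.norm(e),np.degrees(np.arctan2(e[1],e[0])))
# free spots: whereabouts of things on table
t=cal('top')
for n,q in dict(plane=(257,357),plane2=(170,390),scraper=(262,290),stone=(350,330),stone2=(365,347),mid=(290,340),orig=(333,285),edge1=(420,335),edge2=(245,480),scr2=(262,265),paper=(255,310)).items(): print(n,onz(t,*q,0.0))
E
```

```text
[0.5312 0.2224 0.188 ] [-0.002   0.1233  0.0007]
[0.4569 0.2497 0.2305] [0.0772 0.0809 0.0007]
0.03521365032699124 -110.1995378979714
0.035587148131978795 160.8246324544512
0.03596329622839936 70.31544661751904
0.035904877929711164 -20.378426215716164
plane [0.3933 0.5399 0.    ]
plane2 [0.4023 0.7014 0.    ]
scraper [0.5037 0.4859 0.    ]
stone [0.3696 0.3666 0.    ]
stone2 [0.3309 0.3547 0.    ]
mid [0.3972 0.4739 0.    ]
orig [0.4588 0.3605 0.    ]
edge1 [0.3098 0.2537 0.    ]
edge2 [0.2133 0.6334 0.    ]
scr2 [0.5486 0.4679 0.    ]
paper [0.4739 0.5118 0.    ]
```

{"op": "drive_tool", "data": {
  "steps": [
    {"hand": 0,"offset": [-0.25,2,0.03],"yaw": -0.007},
    {"hand": 0,"offset": [-0.25,5,0.03],"yaw": -0.007},
    {"hand": 0,"offset": [-0.25,8,0.03],"yaw": -0.007},
    {"hand": 0,"offset": [-0.25,11,0.03],"yaw": -0.007},
    {"hand": 0,"offset": [-0.25,13.5,0.03],"yaw": -0.007},
    {"hand": 0,"offset": [-0.25,14.8,0.03],"yaw": -0.007},
    {"hand": 0,"offset": [-0.25,15.1,0.03],"yaw": -0.007},
    {"hand": 0,"offset": [-0.25,15.1,0.03],"yaw": -0.007},
    {"hand": 1,"offset": [-0.25,15.1,0.03],"yaw": -0.007},
    {"hand": 1,"offset": [-0.25,15.1,0.03],"yaw": -0.007},
    {"hand": 1,"offset": [-0.25,15.1,0.03],"yaw": -0.007},
    {"hand": 1,"offset": [-0.25,15.1,0.03],"yaw": -0.007},
    {"hand": 1,"offset": [-0.25,15.1,0.03],"yaw": -0.007},
    {"hand": 1,"offset": [-0.25,15.1,0.03],"yaw": -0.007},
    {"hand": 1,"offset": [-0.25,15.1,0.03],"yaw": -0.007},
    {"hand": 1,"offset": [-0.25,15.1,0.03],"yaw": -0.007}
  ],
  "newtons": 45
}}

```text
t: 24.82
tool_pos: [0.533, 0.2222, 0.1627]
orientation: [-90.0, 0.1, 160.1]
force: [-1.3, -4.7, 5.4]
gripper_width: 0.41
```

```bash
python3 - <<'E'
from h import *
o=r.get_obs(); print(o['t'],np.array(o['tool_pos']),np.array(o['force']),np.array(o['torque']),o['gripper_width'])
E
```

```text
24.8167 [0.533  0.2222 0.1627] [-1.3486 -4.6828  5.4458] [-0.7395  0.3899  0.0806] 0.40969717256756416
```

{"op": "drive_tool", "data": {
  "steps": [
    {"hand": 1,"offset": [0,-0.2,0],"yaw": 0},
    {"hand": 1,"offset": [0,-0.5,0],"yaw": 0},
    {"hand": 1,"offset": [0,-0.9,0],"yaw": 0},
    {"hand": 1,"offset": [0,-1.3,0],"yaw": 0},
    {"hand": 1,"offset": [0,-1.3,0],"yaw": 0}
  ]
}}

```text
t: 25.23
tool_pos: [0.5328, 0.2223, 0.175]
orientation: [-90.0, 0.0, 160.1]
force: [1.8, -4.7, -2.4]
gripper_width: 0.411
```

```bash
python3 - <<'E'
from h import *
o=r.get_obs(); print(o['t'],np.array(o['tool_pos']),np.array(o['orientation']),np.array(o['force']),np.array(o['torque']),o['gripper_width'])
s=r.read_camera('scene'); cv2.imwrite('pics/s9.png',cv2.resize(s[200:330,300:440],None,fx=4,fy=4,interpolation=cv2.INTER_CUBIC))
E
```

```text
25.2333 [0.5328 0.2223 0.175 ] [-89.9501   0.0345 160.1324] [ 1.7691 -4.7433 -2.4478] [-1.1494 -0.4057  0.0667] 0.4113252014438394
```

View pics/s9.png

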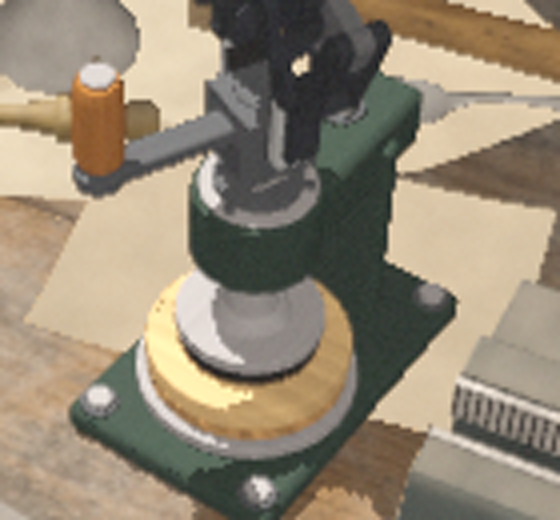

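```bash
python3 - <<'E'
from h import *
t=cal('top'); im=cv2.imread('pics/top0.png')
hub=np.array([.445,.405]); a=np.radians(94); e=np.array([np.cos(a),np.sin(a)]); n=np.array([-e[1],e[0]])
def poly(pts,col): cv2.polylines(im,[np.array([proj(t,np.array([*p,0])) for p in pts]).round().astype(int)],True,col,1)
poly([hub+.018*(i*e+j*n) for i,j in [(1,1),(1,-1),(-1,-1),(-1,1)]],(0,0,255))
poly([hub+i*e+j*n for i,j in [(.018,.012),(.092,.012),(.092,-.012),(.018,-.012)]],(255,0,0))
poly([hub+i*e+j*n for i,j in [(.011,.057),(.011,-.057),(-.011,-.057),(-.011,.057)]],(0,255,0))
cv2.imwrite('pics/plan.png',cv2.resize(im[150:420,150:480],None,fx=2,fy=2,interpolation=cv2.INTER_CUBIC))
Rt=toolR(); o=r.get_obs(); print(Rt.T@(np.array([.445,.405,.26])-o['tool_pos'])*100)
E
```

```text
[ 14.4613  -8.5297 -14.1926]
```

View pics/plan.png

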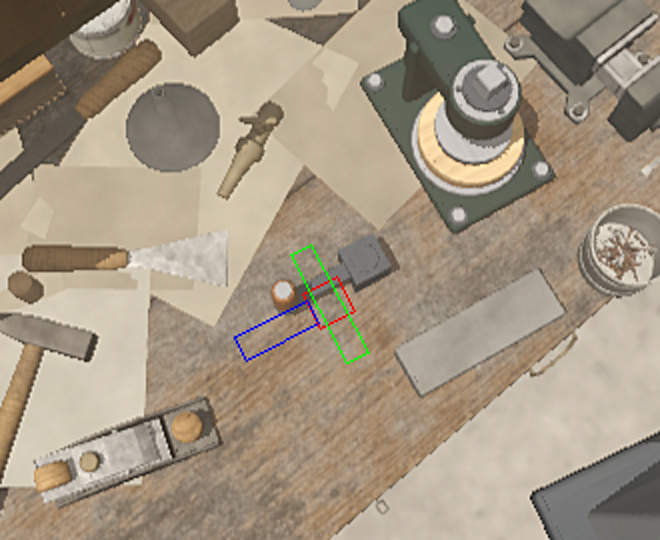

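The planned footprint lies wholly on bare wood, clear of the stone, plane, scraper, paper and press. Next comes the rest of the lift, then the carry.

{"op": "drive_tool", "data": {
  "steps": [
    {"hand": 1,"offset": [0,-0.4,0.05],"yaw": 0},
    {"hand": 1,"offset": [0,-0.9,0.07],"yaw": 0},
    {"hand": 1,"offset": [0,-1.4,0.07],"yaw": 0},
    {"hand": 1,"offset": [0,-2.2,0.07],"yaw": 0},
    {"hand": 1,"offset": [0,-4,0],"yaw": 0},
    {"hand": 1,"offset": [0,-6.5,0],"yaw": 0},
    {"hand": 1,"offset": [0,-8,0],"yaw": 0},
    {"hand": 1,"offset": [1.5,-8.5,-1.5],"yaw": 0.1},
    {"hand": 1,"offset": [3.5,-8.5,-3.5],"yaw": 0.22},
    {"hand": 1,"offset": [5.5,-8.5,-5.5],"yaw": 0.34},
    {"hand": 1,"offset": [7.5,-8.5,-7.5],"yaw": 0.46},
    {"hand": 1,"offset": [9.5,-8.5,-9.5],"yaw": 0.58},
    {"hand": 1,"offset": [11.5,-8.5,-11.5],"yaw": 0.7},
    {"hand": 1,"offset": [13.5,-8.5,-13.3],"yaw": 0.82},
    {"hand": 1,"offset": [14.3,-8.5,-14],"yaw": 0.94},
    {"hand": 1,"offset": [14.5,-8.5,-14.2],"yaw": 1.06},
    {"hand": 1,"offset": [14.5,-8.5,-14.2],"yaw": 1.15},
    {"hand": 1,"offset": [14.5,-8.5,-14.2],"yaw": 1.15},
    {"hand": 1,"offset": [14.5,-8.5,-14.2],"yaw": 1.15}
  ]
}}

```text
t: 26.87
tool_pos: [0.444, 0.4057, 0.26]
orientation: [-90.0, -0.0, 94.5]
force: [-0.4, -0.5, -5.3]
gripper_width: 0.412
```

```bash
python3 w.py w10; python3 - <<'E'
from h import *
s=r.read_camera('scene'); cv2.imwrite('pics/s10.png',s)
E
```

```text
26.8667 [0.444  0.4057 0.26  ] [-89.98  -0.01  94.45] [-0.4  -0.5  -5.26] 0.4123746495537567 [ 35.4  24.5   7.1  72.6   0.  -59. ]
```

View pics/s10.png

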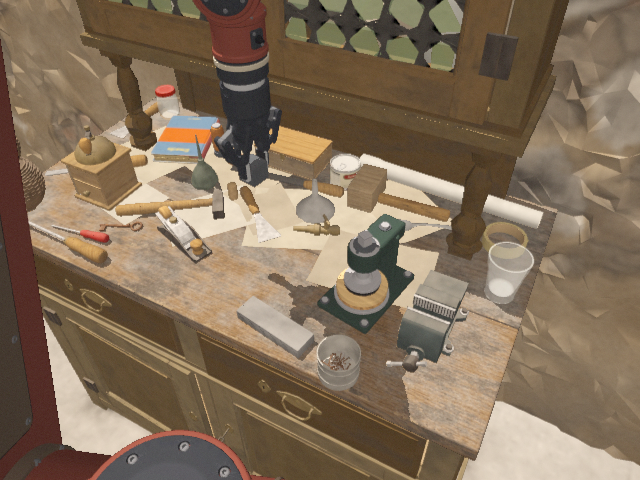

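View pics/w10.png

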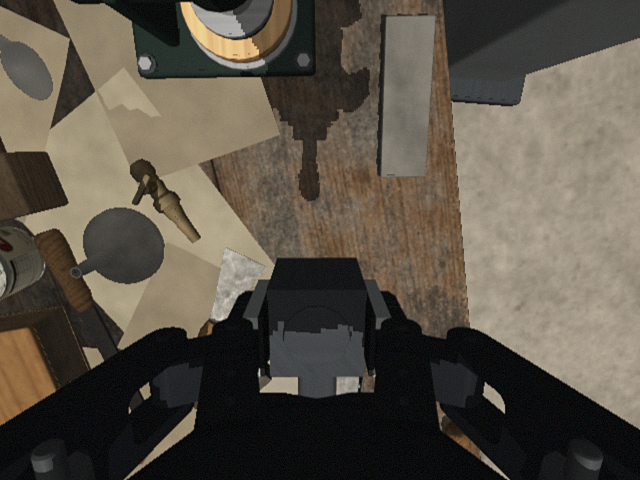

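The crank is held level over the free bare wood and the spindle is clear. I'll lower it.

{"op": "drive_tool", "data": {
  "steps": [
    {"hand": 1,"offset": [0,1.5,0],"yaw": 0},
    {"hand": 1,"offset": [0,4,0],"yaw": 0},
    {"hand": 1,"offset": [0,7,0],"yaw": 0},
    {"hand": 1,"offset": [0,10,0],"yaw": 0},
    {"hand": 1,"offset": [0,13,0],"yaw": 0},
    {"hand": 1,"offset": [0,16,0],"yaw": 0},
    {"hand": 1,"offset": [0,19,0],"yaw": 0},
    {"hand": 1,"offset": [0,21.5,0],"yaw": 0},
    {"hand": 1,"offset": [0,23,0],"yaw": 0},
    {"hand": 1,"offset": [0,23.8,0],"yaw": 0},
    {"hand": 1,"offset": [0,24.2,0],"yaw": 0},
    {"hand": 1,"offset": [0,24.2,0],"yaw": 0}
  ]
}}

```text
t: 27.97
tool_pos: [0.4445, 0.4055, 0.0175]
orientation: [-90.0, 0.0, 94.3]
force: [0.2, -1.0, -5.1]
gripper_width: 0.411
```

{"op": "drive_tool", "data": {
  "steps": [
    {"hand": 1,"offset": [0,0.12,0],"yaw": 0},
    {"hand": 1,"offset": [0,0.24,0],"yaw": 0},
    {"hand": 1,"offset": [0,0.36,0],"yaw": 0},
    {"hand": 1,"offset": [0,0.46,0],"yaw": 0},
    {"hand": 1,"offset": [0,0.54,0],"yaw": 0},
    {"hand": 1,"offset": [0,0.6,0],"yaw": 0},
    {"hand": 1,"offset": [0,0.6,0],"yaw": 0}
  ]
}}

```text
t: 28.55
tool_pos: [0.4443, 0.4056, 0.0116]
orientation: [-90.0, 0.0, 94.3]
force: [-0.1, 0.4, -4.3]
gripper_width: 0.413
```

{"op": "drive_tool", "data": {
  "steps": [
    {"hand": 1,"offset": [0,0.04,0],"yaw": 0},
    {"hand": 1,"offset": [0,0.08,0],"yaw": 0},
    {"hand": 1,"offset": [0,0.12,0],"yaw": 0},
    {"hand": 1,"offset": [0,0.12,0],"yaw": 0}
  ]
}}

```text
t: 28.88
tool_pos: [0.4444, 0.4056, 0.0108]
orientation: [-90.0, -0.0, 94.3]
force: [-1.7, -1.8, 0.6]
gripper_width: 0.41
```

It touched down at TCP z 0.0108, as predicted, with the load now on the worktop. Releasing and backing off.

{"op": "drive_tool", "data": {
  "steps": [
    {"hand": 0,"offset": [0,0,0],"yaw": 0},
    {"hand": 0,"offset": [0,0,0],"yaw": 0},
    {"hand": 0,"offset": [0,0,0],"yaw": 0},
    {"hand": 0,"offset": [0,0,0],"yaw": 0},
    {"hand": 0,"offset": [0,0,0],"yaw": 0},
    {"hand": 0,"offset": [0,-1,0],"yaw": 0},
    {"hand": 0,"offset": [0,-3,0],"yaw": 0},
    {"hand": 0,"offset": [0,-6,0],"yaw": 0},
    {"hand": 0,"offset": [0,-9,0],"yaw": 0},
    {"hand": 0,"offset": [0,-12,0],"yaw": 0},
    {"hand": 0,"offset": [0,-15,0],"yaw": 0},
    {"hand": 0,"offset": [0,-18,0],"yaw": 0},
    {"hand": 0,"offset": [0,-20,0],"yaw": 0},
    {"hand": 0,"offset": [0,-20,0],"yaw": 0},
    {"hand": 0,"offset": [0,-20,0],"yaw": 0}
  ]
}}

```text
t: 30.13
tool_pos: [0.445, 0.4061, 0.2123]
orientation: [-90.2, -0.1, 94.3]
force: [-0.0, -0.5, -0.4]
gripper_width: 1.006
```

```bash
python3 w.py w11; python3 - <<'E'
from h import *
s=r.read_camera('scene'); cv2.imwrite('pics/s11.png',s); cv2.imwrite('pics/s11z.png',cv2.resize(s[200:340,220:420],None,fx=4,fy=4,interpolation=cv2.INTER_CUBIC))
E
```

```text
30.1333 [0.445  0.4061 0.2123] [-90.15  -0.1   94.27] [-0.01 -0.5  -0.42] 1.0060775813974145 [ 35.4  25.6   1.6  65.8   0.  -58.8]
```

View pics/s11z.png

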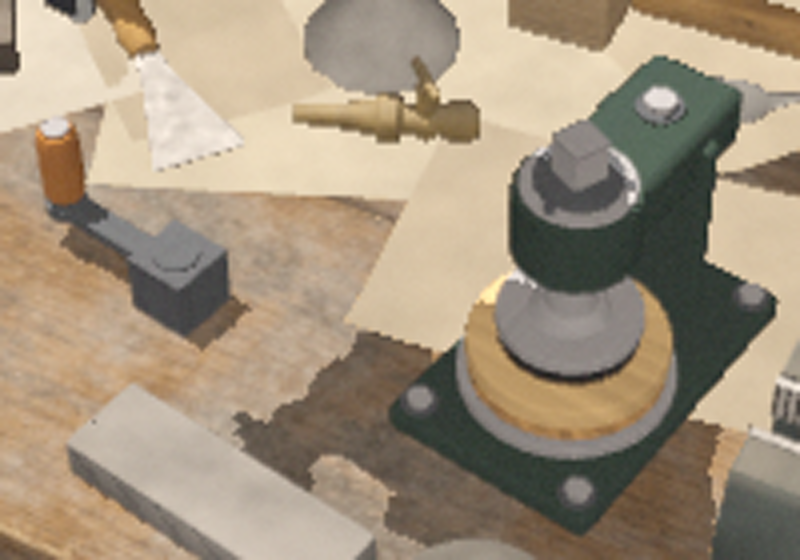

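View pics/w11.png

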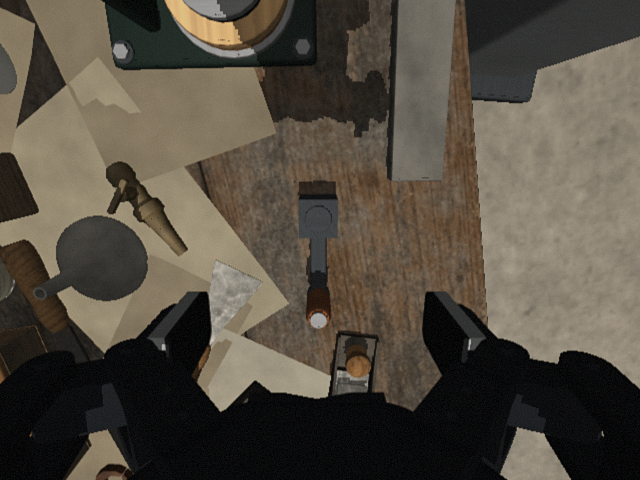

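```bash
python3 - <<'E'
from h import *
s=cal('scene')
P=[onz(s,220+x/4,200+y/4,.176) for x,y in [(551,144),(583,121),(614,143),(582,165)]]
for i in range(4):
    e=P[(i+1)%4]-P[i]; print(np.linalg.norm(e),np.degrees(np.arctan2(e[1],e[0]))%90)
a=cv2.imread('pics/scene0.png'); b=cv2.imread('pics/s11.png')
d=cv2.absdiff(a,b).max(2); cv2.imwrite('pics/diff.png',(d>40).astype(np.uint8)*255)
for n,(x,y,w,h) in dict(stone=(232,290,90,70),tin=(312,332,52,60),tap=(290,212,52,26),funnel=(292,165,46,60),plane=(150,200,65,65),scraper=(235,180,48,65)).items(): print(n,(d[y:y+h,x:x+w]>40).mean())
E
```

```text
0.020898359821408346 87.72570405449434
0.01910922337727408 84.21861148145841
0.02019260726497491 85.95216399757291
0.01845406556835137 86.31746579155896
stone 0.15793650793650793
tin 0.21185897435897436
tap 0.0
funnel 0.0
plane 0.0
scraper 0.10544871794871795
```

View pics/diff.png

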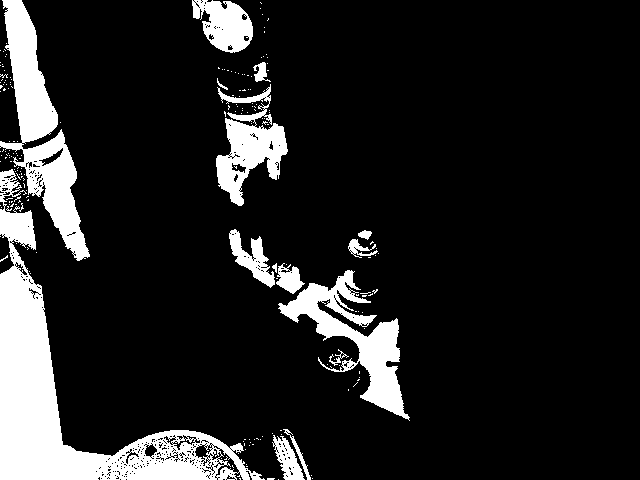

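The crank stands upright on bare wood and the other things show no change: the differences in the picture come from the arm, its shadow and the crank. But the scene view puts the spindle square at about 86°, where I expected about 70°. I'll look closer from above.

{"op": "drive_tool", "data": {
  "steps": [
    {"hand": 0,"offset": [0,-2,0],"yaw": 0},
    {"hand": 0,"offset": [-2,-4,-1],"yaw": 0},
    {"hand": 0,"offset": [-5,-5,-2.6],"yaw": 0},
    {"hand": 0,"offset": [-8,-5,-4.2],"yaw": 0},
    {"hand": 0,"offset": [-11,-5,-5.8],"yaw": 0},
    {"hand": 0,"offset": [-13,-5,-6.8],"yaw": 0},
    {"hand": 0,"offset": [-13.9,-5,-7.2],"yaw": 0},
    {"hand": 0,"offset": [-13.9,-5,-7.2],"yaw": 0},
    {"hand": 0,"offset": [-13.9,-5,-7.2],"yaw": 0}
  ]
}}

```text
t: 30.98
tool_pos: [0.5259, 0.2724, 0.2596]
orientation: [-89.9, 0.0, 94.2]
force: [-0.8, 0.0, -0.3]
gripper_width: 0.999
```

```bash
python3 w.py w12; python3 -c "
import cv2
im=cv2.imread('pics/w12.png')
cv2.imwrite('pics/w12z.png',cv2.resize(im[100:240,230:400],None,fx=4,fy=4,interpolation=cv2.INTER_CUBIC))"
```

```text
30.9833 [0.5259 0.2724 0.2596] [-89.9    0.    94.22] [-0.82  0.   -0.29] 0.9991367385955096 [ 20.3  23.5   5.5  72.1   0.  -73.9]
```

View pics/w12z.png

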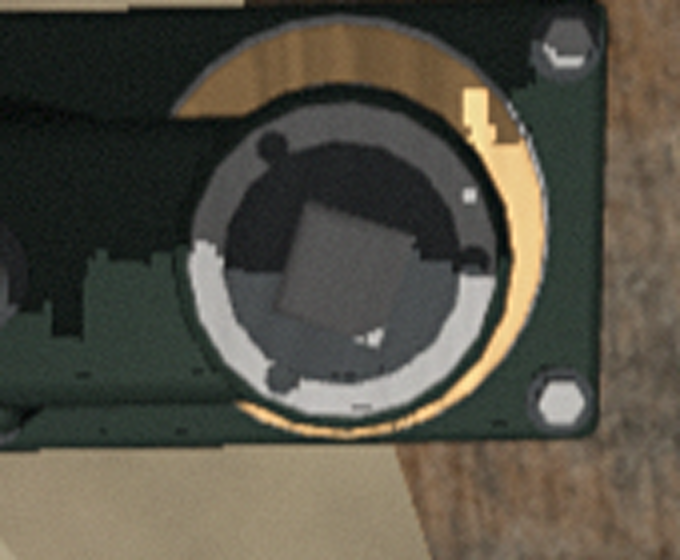

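The close view settles it. The square's edges slope about 19° in the picture, which is about 75° (165°) in the world. That agrees with the crank's 160° plus socket play, so the spindle stayed put and the scene estimate was off. The robot is clear of everything, so I'm handing in.

```bash
python3 - <<'E'
from plant import r
print(r.get_obs()['t'],r.get_obs()['force']); print(r.hand_in())
E
```

```text
31.0333 [ 0.52007177  0.9939719  -0.930534  ]
the job is handed in; nothing more can be done
None
```

The lid is clamped, and the crank stands upright on bare wood, about 13 cm from the press. I handed the job in at 31 s of the 72 s allowed, with the robot touching nothing.

- **Fitting:** The crank slid on with at most about 5 N on the tool from the side. At the collar the vertical force rose by about 9 N, with the underside at 0.152 m as given.
- **Winding:** I wound it by the handle, which ran at about 4.1 N. The last slow steps read 7.6, then 9.0 and 8.9 N, with about 0.5 N of scatter. I put the final pull at about 8.6–9 N, slightly above your 8 N but inside the 7–10 N firm range. I then eased the load off and let go.
- **Ease-back:** From the crank's peak angle of about 146°, it settled at about 160°. I put first contact at about 171–175°, so the lid should still be clamped. I judged that from the angles, not from a direct view of the pad on the lid.
- **Removing and placing:** The crank lifted off cleanly and touched down at the predicted height, so it was not dropped. It stands with its hub at about (0.445, 0.405) m.

**Checks at the end:**
- **Spindle angle:** Two views disagreed. A rough scene reading put the square at 86°, but a closer wrist view gave about 75°, which fits the crank's final angle plus socket play. I trusted the closer view.
- **Other items:** The tap, funnel and plane showed no change between the first and last pictures. Differences around the whetstone, tin and scraper looked like shadow, the arm or the crank; I did not measure those three separately.

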